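Clear the stand, hang and lock the peg plate, then stack the beakers on it

ROBOT

A 7-joint arm with a two-finger parallel gripper is mounted at the origin on the work surface. World frame = base frame: x ahead of the robot, y to its left, z up, the work surface at z = 0. Lengths are in mm, angles in rad, forces in N, time in s.
With the tool pointing down it reaches from about 425 to 875 mm from the base axis. Payload 4.7 kg.
Tool frame: the origin (TCP) lies at the very end of the fingers, on their centre line; the grasp point (between the pads) lies 19 mm behind it (manip.hold_point_z is the distance from the TCP to the grasp point, in mm); z points along the fingers, y is the line along which they close (so a half turn about z gives the same grasp; the last joint's range is limited). The gripper opens to 87 mm and grips with 3 to 60 N. Pads are 19 mm wide; open, the fingers measure 117 mm over their backs; the gripper's body (75 mm by 190 mm) begins 51 mm behind the grasp point.
Start: joints at [1.345, 0.321, -0.07, 1.45, 0.023, 1.371, -0.057], TCP at [154.358, -631.426, 222.587] pointing down, gripper open.
Joint ranges: [-2.86, 2.86], [-0.3, 2.09], [-1.38, 1.24], [0.06, 2.45], [-1.56, 4.7], [0.09, 2.05], [-2.69, 2.69]. Speed limits (rad/s): [2.57, 2.57, 3.14, 3.14, 3.14, 3.14, 3.14].

INTERFACE

Orientations are given as a 3x3 rotation matrix whose columns are the frame's x, y, z axes.
In Python, from workcell import manip, imaging, order, spotter gives the robot as it stands.
- The arm moves only by the tool carry_out, never from a script. Its argument "rows" is a list of rows, each a list of 4 numbers: the shift along the tool's x, y, z in cm, then the turn about the tool's z in degrees. A call has 1 to 20 rows; each row shifts and turns the commanded pose from where the row before left it, along the tool's axes as they then stand; what a row does not reach is not made up. A row lasts 1/12 s, in which the tool goes at most 41.7 mm and 7.16 degrees, less where a joint would pass 70% of its speed; a pose out of reach is approached as far as the arm can. A call is refused whole if a number of a shift passes 4.17 or a number of a turn 7.16, either way. A call with a gripper value outside its range is refused whole. "grip" is the finger opening in cm, from 0 to 8.7, set as the call begins (left out, the last holds). The fingers move at their own pace and stop on an object; "newtons" is the grip in N (left out, the last holds). Time passes only in rows, so rows that do not move let the fingers close. It gives the time, the measured TCP pose, the force, the opening and the grip force at its end, in the units of the state.
- manip.sense(): the state, without advancing time (a new reading comes with each control period).
- imaging.grab_frame(name): name is "scene" or "top" or "wrist"; returns a dict with "pixels" (384x512x3 uint8, blue, green, red), "intrinsics" (3x3 intrinsics, pixels), "origin" and "attitude" of the camera in the world; the wrist camera has in their place "T_tool_cam" (4x4, takes a point from camera to tool coordinates, whose origin is the TCP and whose axes are the flange's). Camera axes: x right, y up, looking along -z (the intrinsics and any distortion apply to the point x, -y, -z); pixel columns grow to the right and rows downward; lengths in mm; the calibration is good to about 2 mm. The wrist camera is an equidistant fisheye: a pixel r from the principal point sees the ray r / f radians off the axis. A picture is of the moment at which its call begins: read the wrist's pose just before it. There is no depth.
- order.finish_job(): hands the job in; it is judged then, once.
Trained networks look in the newest picture that a camera, given by its name, has taken for a name from the list of things; names that differ only in an ending like _2 or _b are one class to them, and where a whole thing is asked for, a point or a joint stands for the part that bears it (a point fixed in the world has none). Each returns a list of dicts, best first, with "score" (0 to 1); they miss things now and then, are a little off and sometimes report something else, mostly with a low value. They report only what shows in the picture. A call takes as long as a camera call.
- spotter.boxes_of(target, camera): "pixel" ([column, row] in pixels, amid what is visible of it).
- spotter.trace(target, camera): "mask" (384x512 bool, what is visible of it) and "pixel" ([column, row] in pixels, amid what is visible of it).
The state is a dict: "clock": time; "joint_positions": joint angles; "dq": joint speeds; "tau": joint torques, N m; "tool_pos": TCP position; "ee_rot": TCP orientation; "force": force on the tool from outside, world axes, zero at the start; "torque": the same for the moment, N m; "finger_gap": opening from 0.0 (shut) to 1.0 (fully open); "gripper_force": force on a finger pad.
Only numpy, scipy, OpenCV 4.12 (cv2) and the standard library are available. Lean on these libraries where they do the work, as an engineer would, in place of code of your own. Each camera call takes 0.05 s, during which the arm holds its last target. There are 200 camera calls.

TASK

Lift the small jar out of the drying stand and stand it in the grey tray, then hang the steel peg plate on the three bayonet hooks of the drying stand - lugs down through the open mouths - and twist it clockwise (seen from above) until its lugs drop into the locking notches. Only then put away all the white beakers that stand upside down on the bench: nest them, still upside down, one over another into a single straight stack over the plate's peg, each fully home. Leave the bottles, the glass beaker and the syringe where they are.

Things in the scene. Friction and masses are not known exactly. Their poses are not given: they have to be found in the camera images.
- stand: Drying stand, fixed: grey round base 200 mm across, 10 mm thick, with three like aluminium bayonet hooks 120 degrees apart, 70 mm high, at radius 66 to 97 mm. Origin: centre of the underside, z up; hook 0's mouth lies on its +x axis. Clockwise from above each hook has: stop 66 mm high, open mouth 24 mm wide, ledge 50 mm up under a roof, notch 8 mm deeper, end stop for the lug.
- plate: Steel disc, 120 mm across, 10 mm thick, 0.45 kg; origin: underside centre, z up. Three like 9 mm round lugs reach to radius 88 mm at 0, 120, 240 degrees from its x; any lug suits any mouth. On top a boss (50 mm across, 8 high) with an upright grip tab (peg), 26 mm along x, 14 thick along y, 18 to 56 mm above the underside. Origin 49.5 mm up on the ledges, 41.5 locked.
- lug0 (a point): Point on the centre line of the plate's lug 0 (plate's +x direction), 79 mm from the plate's centre, 5 mm above its underside.
- mouth0 (a point): Where a lug's centre line lies (79 mm from the stand's centre) when it rests on the ledge in the middle of the open mouth of hook 0, 0 degrees counter-clockwise from the stand's x.
- notch0 (a point): Where a lug's centre line lies (79 mm from the stand's centre) when it sits in the locking notch of hook 0, 36 degrees (0.628 rad) clockwise of its mouth. Notch 16 mm wide, floor 42 mm above the bench; the roof over ledge and notch covers radius 74 to 96 mm, underside at 64 mm.
- mouth1 (a point): Where a lug's centre line lies (79 mm from the stand's centre) when it rests on the ledge in the middle of the open mouth of hook 1, 120 degrees counter-clockwise from the stand's x.
- notch1 (a point): Where a lug's centre line lies (79 mm from the stand's centre) when it sits in the locking notch of hook 1, 36 degrees (0.628 rad) clockwise of its mouth. Notch 16 mm wide, floor 42 mm above the bench; the roof over ledge and notch covers radius 74 to 96 mm, underside at 64 mm.
- mouth2 (a point): Where a lug's centre line lies (79 mm from the stand's centre) when it rests on the ledge in the middle of the open mouth of hook 2, 240 degrees counter-clockwise from the stand's x.
- notch2 (a point): Where a lug's centre line lies (79 mm from the stand's centre) when it sits in the locking notch of hook 2, 36 degrees (0.628 rad) clockwise of its mouth. Notch 16 mm wide, floor 42 mm above the bench; the roof over ledge and notch covers radius 74 to 96 mm, underside at 64 mm.
- cup0: White beaker, upside down (may be absent), 80 g, 72 mm high. Origin: centre of the rim's underside, z up to the foot. Collar 62 mm across and 20 high, cone 53 to 39 mm, solid straight foot 32 mm across from 54 to 72 mm (grip here). Inside 56 mm at the mouth, 35 at 54 depth. Seats rim on the plate's top (10 mm above its origin); the next nests collar on collar 20 mm higher, 2 mm play.
- cup1: White beaker, upside down (may be absent), 80 g, 72 mm high. Origin: centre of the rim's underside, z up to the foot. Collar 62 mm across and 20 high, cone 53 to 39 mm, solid straight foot 32 mm across from 54 to 72 mm (grip here). Inside 56 mm at the mouth, 35 at 54 depth. Seats rim on the plate's top (10 mm above its origin); the next nests collar on collar 20 mm higher, 2 mm play.
- cup2: White beaker, upside down (may be absent), 80 g, 72 mm high. Origin: centre of the rim's underside, z up to the foot. Collar 62 mm across and 20 high, cone 53 to 39 mm, solid straight foot 32 mm across from 54 to 72 mm (grip here). Inside 56 mm at the mouth, 35 at 54 depth. Seats rim on the plate's top (10 mm above its origin); the next nests collar on collar 20 mm higher, 2 mm play.
- cup3: White beaker, upside down (may be absent), 80 g, 72 mm high. Origin: centre of the rim's underside, z up to the foot. Collar 62 mm across and 20 high, cone 53 to 39 mm, solid straight foot 32 mm across from 54 to 72 mm (grip here). Inside 56 mm at the mouth, 35 at 54 depth. Seats rim on the plate's top (10 mm above its origin); the next nests collar on collar 20 mm higher, 2 mm play.
- cup4: White beaker, upside down (may be absent), 80 g, 72 mm high. Origin: centre of the rim's underside, z up to the foot. Collar 62 mm across and 20 high, cone 53 to 39 mm, solid straight foot 32 mm across from 54 to 72 mm (grip here). Inside 56 mm at the mouth, 35 at 54 depth. Seats rim on the plate's top (10 mm above its origin); the next nests collar on collar 20 mm higher, 2 mm play.
- cup5: White beaker, upside down (may be absent), 80 g, 72 mm high. Origin: centre of the rim's underside, z up to the foot. Collar 62 mm across and 20 high, cone 53 to 39 mm, solid straight foot 32 mm across from 54 to 72 mm (grip here). Inside 56 mm at the mouth, 35 at 54 depth. Seats rim on the plate's top (10 mm above its origin); the next nests collar on collar 20 mm higher, 2 mm play.
- vial: Small labelled glass jar with a black cap, 32 mm in diameter, 60 mm high, 60 g; origin under its centre, z up. Starts upright on the middle of the stand's base (origin 10 mm above the bench), where it is in the way of the plate.
- tray: Open grey plastic tray, fixed, 66 by 60 mm outside, 14 mm high, walls and floor 3 mm; origin: centre of its underside, z up. The jar belongs in it (jar's origin 3 mm above the bench).
- amber: Bystander: brown glass bottle, 68 mm in diameter, 150 mm high; origin under its centre.
- amber2: Bystander: second brown glass bottle, 68 mm in diameter, 150 mm high; origin under its centre.
- washer: Bystander: blue plastic bottle, 68 mm in diameter, 140 mm high; origin under its centre.
- beaker: Bystander: small clear glass beaker, mouth up, 64 mm in diameter, 70 mm high; origin under its centre.
- syringe: Bystander: plastic syringe lying along its x axis, 130 mm long, 20 mm high; origin under its middle.

How it is judged (in metres and radians):
On the way, in this order (a step that is already met when the one before it is completed fails the run):
1. the small jar stands upright in the tray, taken out of the stand (horizontal distance between vial and tray below 0.022 m and z of vial in the frame of tray below 0.008 m and angle between vial's own z axis and vertical below 0.15 rad and linear speed of vial below 0.02 m/s), for 0.3 s.
2. the plate hangs in the stand, level, with its lugs down in the locking notches, before any beaker is put on it (horizontal distance between plate and stand below 0.006 m and z of plate in the frame of stand below 0.0455 m and angle between plate's own z axis and vertical below 0.06 rad and (distance between lug0 and notch0 below 0.008 m or distance between lug0 and notch1 below 0.008 m or distance between lug0 and notch2 below 0.008 m) and horizontal distance between each of cup0, cup1, cup2, cup3, cup4, cup5 and stand above 0.08 m), for 0.3 s.
At the end, for the whole second after the job is handed in: Plate locked: centre within 6 mm of the stand's, level within 0.06 rad, lugs within 8 mm of the notches, origin below 45.5 mm. Every beaker upside down on the peg, within 10 mm of its axis, upright within 0.08 rad, rim at most 118 mm above the plate's origin. Jar upright in the tray. All at rest (all of step 1 and horizontal distance between plate and stand below 0.006 m and z of plate in the frame of stand below 0.0455 m and angle between plate's own z axis and vertical below 0.06 rad and (distance between lug0 and notch0 below 0.008 m or distance between lug0 and notch1 below 0.008 m or distance between lug0 and notch2 below 0.008 m) and horizontal distance between each of cup0, cup1, cup2, cup3, cup4, cup5 and plate below 0.01 m and angle between each of cup0, cup1, cup2, cup3, cup4, cup5's own z axis and vertical below 0.08 rad and z of each of cup0, cup1, cup2, cup3, cup4, cup5 in the frame of plate below 0.118 m and linear speed of each of cup0, cup1, cup2, cup3, cup4, cup5, plate below 0.02 m/s); the robot touches nothing.
It fails at once if a bystander (bottle, glass beaker, syringe) is moved more than 40 mm or knocked over (distance of any of amber, amber2, washer, beaker, syringe from where it was at the start of the episode above 0.04 m or angle between any of amber, amber2, washer, beaker's own z axis and vertical above 0.6 rad).
Of cup0, cup1, cup2, cup3, cup4, cup5 only 4 to 6 are there at a start; the rules pass over those that are not, and their reading is None.
At some moment in a run one of plate, cup0, cup1, cup2, cup3, cup4, cup5 may be knocked a few centimetres aside while the robot is not near it.
It also fails if it takes over 210 s, if anything falls off the work surface, if the arm or the gripper's body presses on something with over 40 N, if the wrist force passes 120 N, or if a joint passes its speed limit or range.

## Working session

There is one attempt and no reset: what is moved stays moved. The work goes in short steps, Python scripts to look and compute and a tool call to move; the robot and the scene stay as the last step left them, time stands still between calls to the robot, and variables do not carry over. Pictures are saved under pics/ and viewed, at most 14 in all, crops included, and the job is handed in when it is done.

Besides the shell and the picture viewer there is one more tool, called after ">>>" in YAML: its name, and indented under it one key for each argument. carry_out: Moves the arm, as the interface text tells. Its arguments: {"type":"object","properties":{"rows":{"type":"array"},"grip":{"type":"number"},"newtons":{"type":"number"}},"required":["rows"]}

```bash
mkdir -p pics; ls
cat > h.py <<'E'
import numpy as np, cv2
from workcell import manip, imaging, order, spotter
def ray(f,px,st=None):
    K=np.array(f["intrinsics"]);u=(px[0]-K[0,2])/K[0,0];v=(px[1]-K[1,2])/K[1,1]
    if "T_tool_cam" in f:
        r=np.hypot(u,v);s=np.sin(r)/r if r>1e-9 else 1
        d=np.array([u*s,-v*s,-np.cos(r)]);T=np.array(f["T_tool_cam"]);R=np.array(st["ee_rot"])
        return np.array(st["tool_pos"])+R@T[:3,3],R@T[:3,:3]@d
    return np.array(f["origin"]),np.array(f["attitude"])@np.array([u,-v,-1.])
def atz(o,d,z): return o+d*(z-o[2])/d[2]
def tri(rs):
    A=np.zeros((3,3));b=np.zeros(3)
    for o,d in rs:
        d=d/np.linalg.norm(d);P=np.eye(3)-np.outer(d,d);A+=P;b+=P@o
    x=np.linalg.solve(A,b)
    return x,[np.linalg.norm(np.cross(x-o,d/np.linalg.norm(d))) for o,d in rs]
def proj(f,p,st=None):
    K=np.array(f["intrinsics"])
    if "T_tool_cam" in f:
        T=np.array(f["T_tool_cam"]);R=np.array(st["ee_rot"])
        c=T[:3,:3].T@(R.T@(np.array(p)-st["tool_pos"])-T[:3,3])
        q=np.array([c[0],-c[1],-c[2]]);r=np.hypot(q[0],q[1]);t=np.arctan2(r,q[2]);a=q[:2]/max(r,1e-9)*t
    else:
        c=np.array(f["attitude"]).T@(np.array(p)-f["origin"]);a=np.array([c[0],-c[1]])/-c[2]
    return np.array([K[0,0]*a[0]+K[0,2],K[1,1]*a[1]+K[1,2]])
E
python3 - <<'E'
from h import *
s=manip.sense();print({k:np.round(v,3).tolist() for k,v in s.items()}, manip.hold_point_z)
for n in("scene","top"):
    f=imaging.grab_frame(n);cv2.imwrite(f"pics/{n}0.png",cv2.resize(f["pixels"],(800,600)))
    print(n,np.round(f["intrinsics"],1).tolist(),np.round(f["origin"]),np.round(f["attitude"],2).tolist(),[k for k in f])
    for t in["stand","plate","cup0","vial","tray","amber","washer","beaker","syringe","lug0","mouth0","notch0"]:
        print(t,[(round(b["score"],2),np.round(b["pixel"]).astype(int).tolist(),np.round(atz(*ray(f,b["pixel"]),0)[:2]).astype(int).tolist()) for b in spotter.boxes_of(t,n)][:9])
E
```

```text
pics
{'clock': 0.0, 'joint_positions': [1.345, 0.322, -0.07, 1.452, 0.023, 1.371, -0.057], 'dq': [0.0, 0.001, 0.0, -0.001, -0.0, -0.0, -0.0], 'tau': [-0.0, -49.129, -0.404, -31.253, -0.064, 0.044, 0.0], 'tool_pos': [154.184, -630.876, 221.465], 'ee_rot': [[0.971, 0.238, -0.001], [0.238, -0.971, 0.002], [-0.0, -0.002, -1.0]], 'force': [-1.184, -0.698, 0.368], 'torque': [0.015, -0.034, 0.074], 'gripper_force': 0.0, 'finger_gap': 0.998} 18.700000000000003
scene [[419.1, 0.0, 250.2], [0.0, 419.1, 181.5], [0.0, 0.0, 1.0]] [920. 617. 855.] [[-0.88, -0.36, 0.32], [0.48, -0.65, 0.59], [-0.01, 0.67, 0.74]] ['pixels', 'intrinsics', 'origin', 'attitude']
stand [(0.92, [338, 297], [550, 328])]
plate [(0.97, [227, 121], [496, -328])]
cup0 [(0.96, [315, 198], [432, 70]), (0.95, [285, 162], [431, -83]), (0.91, [284, 220], [542, 90]), (0.64, [223, 187], [629, -87]), (0.17, [245, 275], [703, 182])]
vial [(0.53, [339, 285], [531, 306])]
tray [(0.62, [235, 208], [634, -5])]
amber [(0.95, [193, 254], [787, 73]), (0.61, [174, 207], [771, -85]), (0.18, [282, 186], [486, -11])]
washer [(0.67, [157, 181], [
[... 693 characters left out ...]
, (0.83, [221, 209], [551, 93]), (0.64, [278, 177], [644, -78]), (0.36, [140, 206], [563, 331]), (0.33, [139, 208], [559, 336]), (0.33, [187, 152], [726, 195])]
vial [(0.63, [141, 211], [548, 330]), (0.57, [223, 212], [543, 86])]
tray [(0.92, [251, 183], [627, 3]), (0.21, [141, 204], [569, 328])]
amber [(0.84, [256, 131], [792, -17]), (0.7, [216, 127], [807, 110]), (0.45, [224, 250], [430, 85])]
washer [(0.84, [300, 125], [808, -153])]
beaker [(0.91, [186, 151], [730, 199]), (0.6, [282, 239], [459, -84])]
syringe [(0.73, [254, 226], [497, -2]), (0.72, [145, 204], [571, 319])]
lug0 [(0.79, [365, 222], [502, -332])]
mouth0 [(0.9, [145, 207], [561, 318])]
notch0 [(0.78, [144, 202], [577, 321])]
```

View pics/scene0.png

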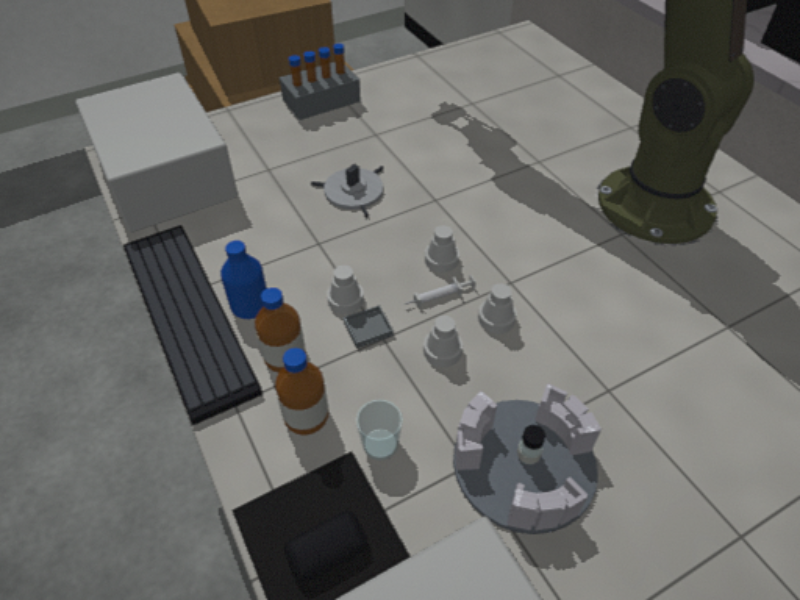

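View pics/top0.png

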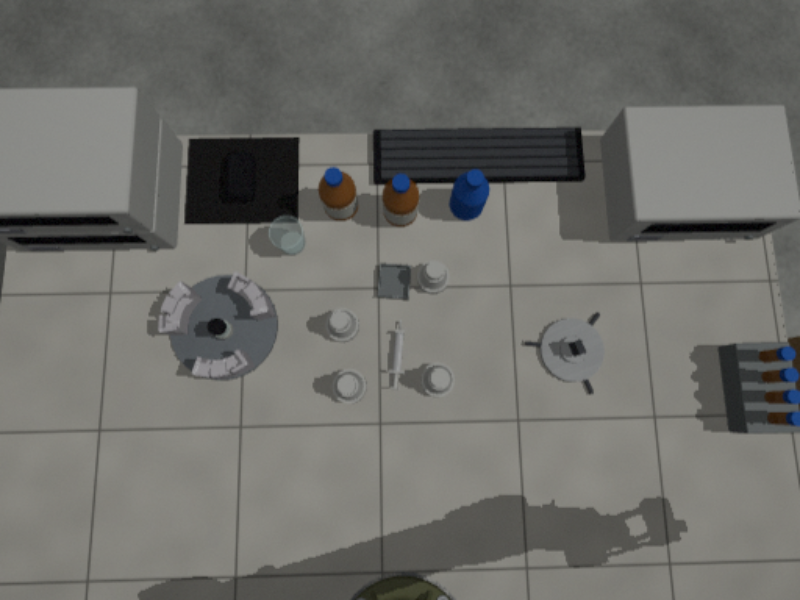

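The pictures show four white beakers (top view, 800-px scale: (342,324), (348,385), (437,378), (434,276)). They also show the stand at (223,328) with the jar, the plate at (571,349), the tray at (394,281), and the bystanders.

```bash
cat >> h.py <<'E'
def goto(x,y,z,yaw=None,st=None):
    """yaw = world angle of tool y axis (deg), mod 180. prints total shift in current tool axes (cm) & turn about tool z, turn done AFTER shift"""
    s=st or manip.sense();R=np.array(s["ee_rot"]);d=R.T@(np.array([x,y,z])-s["tool_pos"])/10
    cur=np.degrees(np.arctan2(R[1,1],R[0,1]));t=None
    if yaw is not None: t=-((yaw-cur+90)%180-90)
    print("shift",np.round(d,2),"turn",None if t is None else round(t,2),"curyaw",round(cur,2),"j7",round(s["joint_positions"][6],2))
E
python3 - <<'E'
from h import *
f=imaging.grab_frame("wrist");print(np.round(f["T_tool_cam"],3),np.round(f["intrinsics"],1))
fr={n:imaging.grab_frame(n) for n in("scene","top")}
def m(t,n,k=0): return spotter.boxes_of(t,n)
a=[b["pixel"] for b in spotter.boxes_of("cup0","scene")[:4]];b=[c["pixel"] for c in spotter.boxes_of("cup0","top")[:4]]
for p in a:
    for q in b:
        x,e=tri([ray(fr["scene"],p),ray(fr["top"],q)])
        if max(e)<8: print("cup",np.round(x),np.round(e,1))
for t in["plate","vial","tray","stand"]:
    x,e=tri([ray(fr[n],spotter.boxes_of(t,n)[0]["pixel"]) for n in fr]);print(t,np.round(x),np.round(e,1))
goto(450,-330,330)
E
```

```text
[[  -0.       0.964    0.267   73.503]
 [   1.      -0.       0.      -0.385]
 [   0.       0.267   -0.964 -160.898]
 [   0.       0.       0.       1.   ]] [[297.3   0.  256.5]
 [  0.  297.3 193.8]
 [  0.    0.    1. ]]
cup [433.  81.  -5.] [0.9 0.9]
cup [542.  86.   6.] [2.8 2.8]
cup [637. -76.  28.] [6.2 6.2]
plate [ 495. -341.   -9.] [0.1 0.1]Traceback (most recent call last):
  File "<stdin>", line 11, in <module>
IndexError: list index out of range
```

>>> carry_out:
  rows:
    - [2.8,-1.8,-0.9,0]
    - [2.8,-1.8,-0.9,0]
    - [2.8,-1.8,-0.9,0]
    - [2.8,-1.8,-0.9,0]
    - [2.8,-1.8,-0.9,0]
    - [2.8,-1.8,-0.9,0]
    - [2.8,-1.8,-0.9,0]
    - [2.8,-1.8,-0.9,0]
    - [2.8,-1.8,-0.9,0]
    - [2.8,-1.8,-0.9,0]
    - [2.8,-1.8,-0.9,0]
    - [2.8,-1.8,-0.9,0]
    - [0,0,0,0]
    - [0,0,0,0]

```text
clock: 2.87
tool_pos: [431.4, -339.7, 331.5]
ee_rot: [[0.97, 0.243, 0.002], [0.243, -0.97, -0.001], [0.001, 0.001, -1.0]]
force: [-0.2, -0.1, -0.6]
finger_gap: 1.001
gripper_force: 0.0
```

```bash
cat >> h.py <<'E'
def ortho(f,c,half,z,st=None,n=500):
    """top-down rectified view at height z; up = +x world, left = +y"""
    s=2*half/n;mx=np.zeros((n,n),np.float32);my=mx.copy()
    ii=np.arange(0,n+1,20)
    g=np.array([[proj(f,[c[0]+half-i*s,c[1]+half-j*s,z],st) for j in ii] for i in ii],np.float32)
    g=cv2.resize(g,None,fx=20,fy=20,interpolation=cv2.INTER_LINEAR) if 0 else g
    jj,iii=np.meshgrid(np.arange(n,dtype=np.float32)/20,np.arange(n,dtype=np.float32)/20)
    m=cv2.remap(g,jj,iii,cv2.INTER_LINEAR)
    return cv2.remap(f["pixels"],m[...,0],m[...,1],cv2.INTER_LINEAR)
E
python3 - <<'E'
from h import *
s=manip.sense();print(s["clock"],np.round(s["tool_pos"],1),np.round(s["ee_rot"],3).tolist())
f=imaging.grab_frame("wrist")
np.save("w1.npy",dict(f=f,s=s),allow_pickle=True)
for t in["plate","lug0","cup0","tray"]:
    print(t,[(round(b["score"],2),np.round(b["pixel"]).tolist(),np.round(atz(*ray(f,b["pixel"],s),10)[:2]).tolist()) for b in spotter.boxes_of(t,"wrist")][:6])
cv2.imwrite("pics/w1.png",f["pixels"]); cv2.imwrite("pics/w1o.png",ortho(f,(495,-338),110,10,s))
E
```

```text
2.8667 [ 431.4 -339.7  331.5] [[0.97, 0.243, 0.002], [0.243, -0.97, -0.001], [0.001, 0.001, -1.0]]
plate [(0.88, [259.0, 120.0], [493.0, -328.0])]
lug0 [(0.64, [258.0, 112.0], [505.0, -323.0])]
cup0 [(0.94, [47.0, 49.0], [555.0, 105.0]), (0.93, [37.0, 106.0], [443.0, 104.0]), (0.73, [134.0, 8.0], [645.0, -69.0]), (0.46, [7.0, 36.0], [580.0, 241.0])]
tray [(0.69, [98.0, 15.0], [627.0, 2.0])]
```

```bash
python3 -c "
import cv2,numpy as np
a=cv2.imread('pics/w1.png');b=cv2.imread('pics/w1o.png');b=cv2.resize(b,(384,384));a=cv2.resize(a,(416,312))
a=cv2.copyMakeBorder(a,0,72,0,0,0);cv2.imwrite('pics/w1c.png',np.hstack([a,b]))"
```

```text
(no output)
```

View pics/w1c.png

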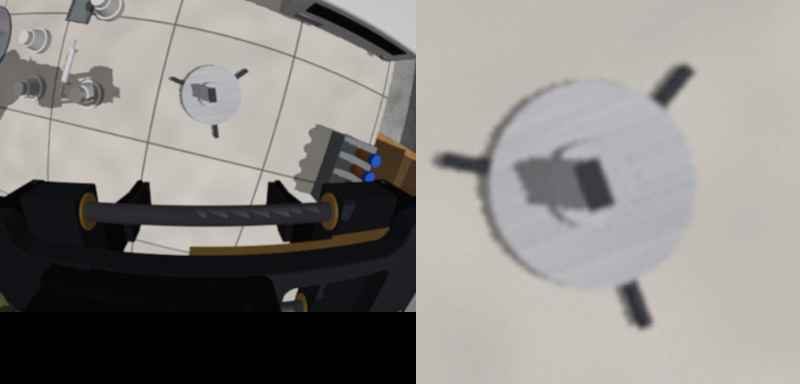

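>>> carry_out:
  rows:
    - [0.9,-3.7,0,0]
    - [0.9,-3.7,0,0]
    - [0.9,-3.7,0,0]
    - [0.9,-3.7,0,0]
    - [0.9,-3.7,0,0]
    - [0.9,-3.7,0,0]
    - [0.9,-3.7,0,0]
    - [0.9,-3.7,0,0]
    - [0.9,-3.7,0,0]
    - [0,0,0,0]
    - [0,0,0,0]

```text
clock: 4.03
tool_pos: [428.9, 2.3, 330.8]
ee_rot: [[0.971, 0.241, 0.001], [0.241, -0.971, -0.001], [0.0, 0.002, -1.0]]
force: [0.3, -0.7, -0.3]
finger_gap: 1.0
gripper_force: 0.0
```

Run:
```python
from h import *
s=manip.sense();print(s["clock"],np.round(s["tool_pos"],1))
f=imaging.grab_frame("wrist")
np.save("w2.npy",dict(f=f,s=s),allow_pickle=True)
for t in["tray","cup0"]:
    print(t,[(round(b["score"],2),np.round(b["pixel"]).tolist(),np.round(atz(*ray(f,b["pixel"],s),10)[:2]).tolist()) for b in spotter.trace(t,"wrist")][:6])
cv2.imwrite("pics/w2.png",np.hstack([cv2.resize(f["pixels"],(416,312)),cv2.resize(ortho(f,(540,0),170,0,s),(312,312))]))
goto(470,310,330)
```

```text
4.0333 [428.9   2.3 330.8]
tray [(0.57, [287.0, 35.0], [639.0, 4.0])]
cup0 [(0.91, [204.0, 138.0], [442.0, 93.0]), (0.84, [334.0, 47.0], [643.0, -74.0]), (0.76, [301.0, 158.0], [447.0, -69.0]), (0.63, [214.0, 70.0], [554.0, 103.0])]
shift [ 11.28 -29.27   0.03] turn None curyaw -76.44 j7 -1.26
```

>>> carry_out:
  rows:
    - [1.2,-3.0,0,0]
    - [1.2,-3.0,0,0]
    - [1.2,-3.0,0,0]
    - [1.2,-3.0,0,0]
    - [1.2,-3.0,0,0]
    - [1.2,-3.0,0,0]
    - [1.2,-3.0,0,0]
    - [1.2,-3.0,0,0]
    - [1.2,-3.0,0,0]
    - [1.2,-3.0,0,0]
    - [0,0,0,0]
    - [0,0,0,0]

```text
clock: 5.18
tool_pos: [474.4, 321.5, 329.0]
ee_rot: [[0.971, 0.24, -0.004], [0.24, -0.971, 0.001], [-0.004, -0.002, -1.0]]
force: [-0.0, -0.5, -0.1]
finger_gap: 1.001
gripper_force: 0.0
```

Run:
```python
from h import *
s=manip.sense();print(s["clock"],np.round(s["tool_pos"],1))
f=imaging.grab_frame("wrist")
np.save("w3.npy",dict(f=f,s=s),allow_pickle=True)
for t in["stand","vial","mouth0","notch0"]:
    print(t,[(round(b["score"],2),np.round(b["pixel"]).tolist(),np.round(atz(*ray(f,b["pixel"],s),70)[:2]).tolist()) for b in spotter.trace(t,"wrist")][:6])
cv2.imwrite("pics/w3.png",np.hstack([cv2.resize(ortho(f,(560,320),120,z,s),(400,400)) for z in(70,10)]))
```

```text
5.1833 [474.4 321.5 329. ]
stand [(0.78, [265.0, 108.0], [555.0, 330.0]), (0.68, [392.0, 149.0], [549.0, 128.0])]
vial [(0.73, [270.0, 114.0], [548.0, 322.0]), (0.64, [268.0, 105.0], [560.0, 328.0]), (0.52, [378.0, 210.0], [451.0, 119.0])]
mouth0 [(0.87, [265.0, 106.0], [558.0, 331.0])]
notch0 [(0.97, [263.0, 105.0], [558.0, 334.0])]
```

View pics/w3.png

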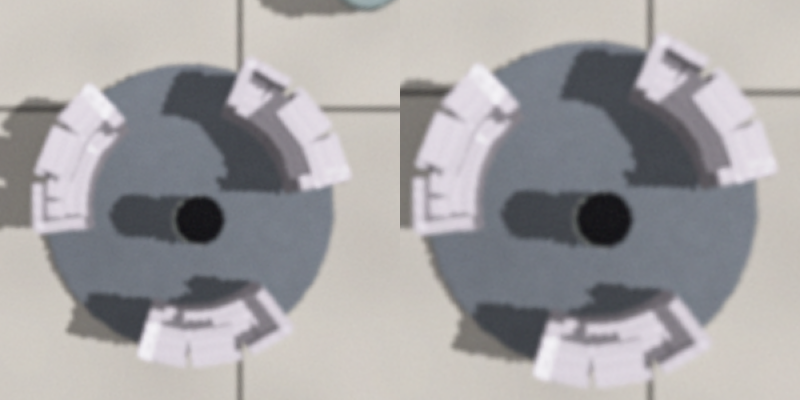

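View pics/w2.png

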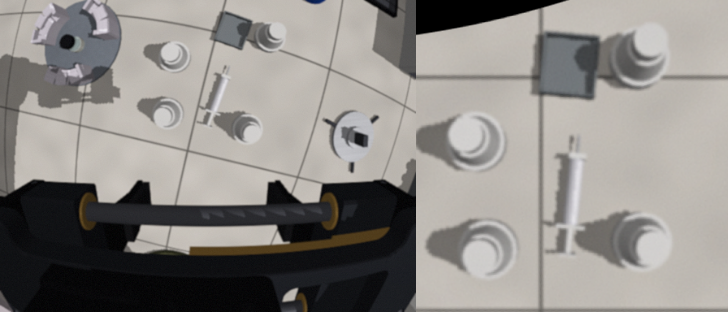

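```bash
cat > m.py <<'E'
from h import *
from scipy.optimize import least_squares
def disc(f,s,c,R,z,z2=None,thr=None,half=120,n=800,mask=None):
    """fit circle of radius R at height z by radial edges of mask fn"""
    o=ortho(f,c,half,z,s,n).astype(int);k=2*half/n;m=mask(o)
    pts=[]
    for a in np.radians(np.arange(0,360,2)):
        for r in np.arange(R+14,R-14,-k/2):
            x,y=c[0]+r*np.cos(a),c[1]+r*np.sin(a)
            i=int((c[0]+half-x)/k);j=int((c[1]+half-y)/k)
            if 0<=i<n and 0<=j<n and m[i,j]: pts.append((x,y,r));break
    p=np.array([q for q in pts if q[2]<R+13])
    g=lambda v:np.hypot(p[:,0]-v[0],p[:,1]-v[1])-R
    r=least_squares(g,c,loss="soft_l1",f_scale=.7);return r.x,np.median(abs(r.fun)),len(p)
E
python3 - <<'E'
from m import *
d=np.load("w3.npy",allow_pickle=True).item();f,s=d["f"],d["s"]
bl=lambda o:(o[...,0]-o[...,2]>8)
c=np.array([555,326.])
for _ in range(3): c,e,n=disc(f,s,c,100,10,mask=bl)
print("base",c,e,n)
o=ortho(f,(560,320),120,70,s,800).astype(int);m=(o.max(2)<45).astype(np.uint8)
nn,l,st,ce=cv2.connectedComponentsWithStats(m);i=1+st[1:,4].argmax();print("cap",560+120-ce[i][1]*.3,320+120-ce[i][0]*.3,st[i][2:]*.3)
# polar at z=70 and z=50
ims=[]
for z in(70,50):
    big=ortho(f,c,120,z,s,800)
    im=np.zeros((120*2,720,3),np.uint8)
    ang=np.radians(180-np.arange(720)/2.);r=np.arange(55,115,.25)[::-1]
    A,Rr=np.meshgrid(ang,r);mx=((120-Rr*np.sin(A))/.3).astype(np.float32);my=((120-Rr*np.cos(A))/.3).astype(np.float32)
    q=cv2.remap(big,mx,my,cv2.INTER_LINEAR)
    for k in range(0,720,60): cv2.line(q,(k,0),(k,8),(0,0,255),1);cv2.putText(q,str(180-k//2),(k+2,12),0,.35,(0,0,255),1)
    for rr in(66,97): cv2.line(q,(0,int((115-rr)*4)),(8,int((115-rr)*4)),(0,255,0),1)
    ims.append(q)
cv2.imwrite("pics/pol.png",np.vstack(ims))
E
```

```text
base [556.58619263 324.20978163] 2.7799167008395926 85
cap 548.2169950738917 320.51152709359604 [  27.    26.1 1827. ]
```

View pics/pol.png

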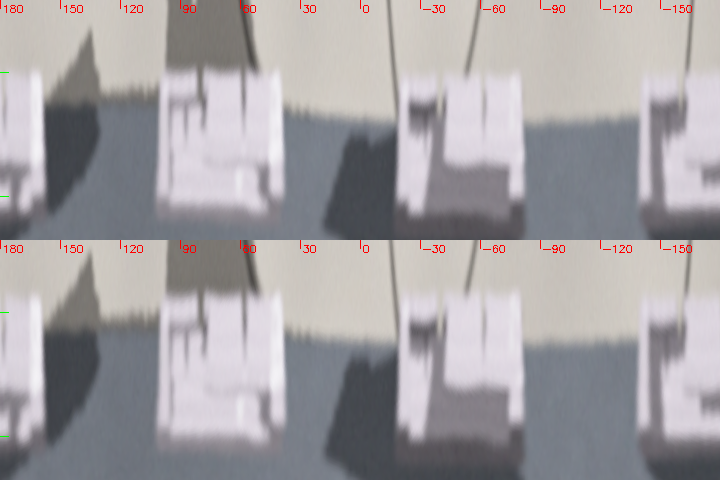

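The stand's hooks start at about 101, -18.5 and -140 deg, so the mouths are near 87, -33 and -153 deg. The stand centre is about (556.6, 324). The jar cap is at about (548, 320.5).

Run:
```python
from h import *
fr={n:imaging.grab_frame(n) for n in("scene","top")}
x,e=tri([ray(fr["scene"],[339,285]),ray(fr["top"],[141,211])]);print("vial",np.round(x),np.round(e,1))
goto(548,320.5,130)
```

```text
vial [545. 318.  32.] [0.7 0.7]
shift [ 7.1   1.56 20.09] turn None curyaw -76.43 j7 -2.15
```

>>> carry_out:
  rows:
    - [1.2,0.26,3.3,0]
    - [1.2,0.26,3.3,0]
    - [1.2,0.26,3.3,0]
    - [1.2,0.26,3.3,0]
    - [1.2,0.26,3.3,0]
    - [1.1,0.26,3.3,0]
    - [0,0,0,0]
    - [0,0,0,0]
    - [0,0,0,0]
  grip: 6

```text
clock: 6.28
tool_pos: [547.2, 323.1, 134.6]
ee_rot: [[0.971, 0.237, 0.002], [0.237, -0.971, 0.001], [0.002, -0.001, -1.0]]
force: [-0.0, -0.2, 0.1]
finger_gap: 0.688
gripper_force: 0.0
```

Run:
```python
from h import *
s=manip.sense();print(s["clock"],np.round(s["tool_pos"],1))
f=imaging.grab_frame("wrist");o=ortho(f,(548,320),60,70,s,400)
m=(o.max(2)<40).astype(np.uint8)
n,l,st,ce=cv2.connectedComponentsWithStats(m)
for i in range(1,n):
    if st[i,4]>1000: print(548+60-ce[i][1]*.3,380-ce[i][0]*.3,st[i][2:]*.3, st[i][:2])
cv2.imwrite("pics/v1.png",np.hstack([o,cv2.resize(f["pixels"],(400,400))]))
np.save("w4.npy",dict(f=f,s=s),allow_pickle=True)
goto(548,320.5,32)
```

```text
6.2833 [547.2 323.1 134.6]
550.4660168302945 320.9555820476858 [  28.2   30.  2139. ] [151 142]
532.2566860465116 268.28241279069766 [  18.    28.2 1238.4] [340 206]
506.3153444676409 368.2782881002088 [  24.3   30.6 1724.4] [  0 287]
shift [-0.06  0.33 10.34] turn None curyaw -76.24 j7 -2.22
```

View pics/v1.png

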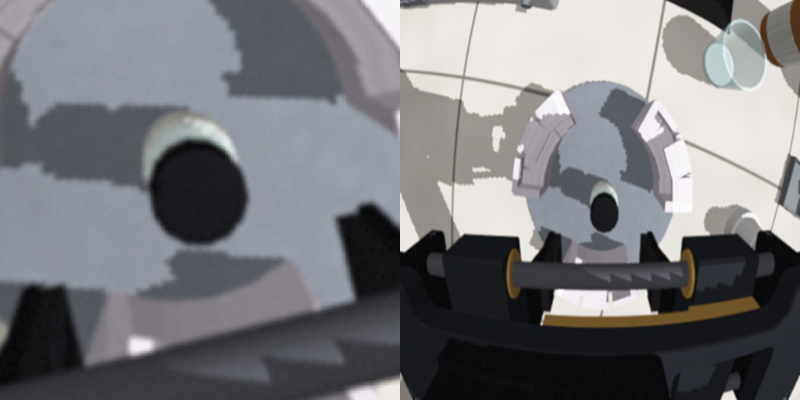

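>>> carry_out:
  rows:
    - [0.17,0.26,2,0]
    - [0,0,2,0]
    - [0,0,2,0]
    - [0,0,2,0]
    - [0,0,2,0]
    - [0,0,0.2,0]
    - [0,0,0,0]
    - [0,0,0,0]

```text
clock: 7.0
tool_pos: [550.3, 321.5, 33.1]
ee_rot: [[0.971, 0.238, 0.003], [0.238, -0.971, 0.002], [0.003, -0.001, -1.0]]
force: [0.6, -0.6, 0.5]
finger_gap: 0.689
gripper_force: 0.0
```

>>> carry_out:
  rows:
    - [0,0,0,0]
    - [0,0,0,0]
    - [0,0,0,0]
    - [0,0,0,0]
    - [0,0,0,0]
    - [0,0,0,0]
    - [0,0,0,0]
    - [0,0,0,0]
  grip: 0
  newtons: 20

```text
clock: 7.67
tool_pos: [549.4, 320.4, 30.7]
ee_rot: [[0.971, 0.237, 0.0], [0.237, -0.971, -0.0], [0.0, 0.0, -1.0]]
force: [0.5, -0.5, 2.2]
finger_gap: 0.36
gripper_force: 20.0
```

Run:
```python
from m import *
s0=manip.sense();print(s0["clock"],np.round(s0["tool_pos"],1),s0["finger_gap"],s0["gripper_force"],np.round(s0["force"],1))
# tray from w2 & top
d=np.load("w2.npy",allow_pickle=True).item();f,s=d["f"],d["s"]
spts=[]
for z in(0,14):
    o=ortho(f,(630,0),70,z,s,700).astype(int)
    m=((o[...,0]-o[...,2]>6)).astype(np.uint8);m=cv2.morphologyEx(m,cv2.MORPH_OPEN,np.ones((15,15)))
    n,l,st,ce=cv2.connectedComponentsWithStats(m)
    i=1+st[1:,4].argmax();r=cv2.minAreaRect(np.argwhere(l==i)[:,::-1].astype(np.float32))
    print("tray",z,630+70-r[0][1]*.2,70-r[0][0]*.2,np.array(r[1])*.2,r[2])
fr={"t":imaging.grab_frame("top")};o=ortho(fr["t"],(630,0),70,7,None,700).astype(int)
m=((o[...,0]-o[...,2]>6)).astype(np.uint8);m=cv2.morphologyEx(m,cv2.MORPH_OPEN,np.ones((15,15)))
n,l,st,ce=cv2.connectedComponentsWithStats(m)
for i in range(1,n): 
  r=cv2.minAreaRect(np.argwhere(l==i)[:,::-1].astype(np.float32));print("top tray",630+70-r[0][1]*.2,70-r[0][0]*.2,np.array(r[1])*.2,r[2])
goto(630,4,140)
```

```text
7.6667 [549.4 320.4  30.7] 0.3596135993163697 20.001286942060688 [ 0.5 -0.5  2.2]
tray 0 638.5037719726563 8.42925415039062 [47.73963623 60.68275146] 4.506606578826904
tray 14 634.5104125976562 8.497058105468746 [46.50125732 58.6600647 ] 4.460847854614258
shift [  0.32  32.65 -10.92] turn None curyaw -76.26 j7 -2.27
```

>>> carry_out:
  rows:
    - [0,0,-2,0]
    - [0,0,-3,0]
    - [0,0,-3,0]
    - [0,0,-3,0]
    - [-0.2,3.1,0,0]
    - [-0.2,3.1,0,0]
    - [-0.2,3.1,0,0]
    - [-0.2,3.1,0,0]
    - [-0.2,3.1,0,0]
    - [-0.2,3.1,0,0]
    - [-0.2,3.1,0,0]
    - [-0.2,3.1,0,0]
    - [-0.2,3.1,0,0]
    - [-0.2,3.1,0,0]
    - [-0.2,1,0,0]
    - [0,0,0,0]
    - [0,0,0,0]

```text
clock: 9.13
tool_pos: [603.6, 4.7, 140.2]
ee_rot: [[0.972, 0.237, -0.001], [0.237, -0.972, 0.001], [-0.0, -0.001, -1.0]]
force: [-0.3, 0.6, -1.0]
finger_gap: 0.356
gripper_force: 20.0
```

Run:
```python
from m import *
s=manip.sense();print(s["clock"],np.round(s["tool_pos"],1),s["finger_gap"],s["gripper_force"])
f=imaging.grab_frame("wrist");np.save("w5.npy",dict(f=f,s=s),allow_pickle=True)
o=ortho(f,(640,0),100,14,s,500)
for t in spotter.trace("tray","wrist")[:2]:
    m=np.array(t["mask"]).astype(np.uint8);p=np.argwhere(m)[:,::-1];h=cv2.convexHull(p.astype(np.float32))[:,0]
    w=np.array([atz(*ray(f,q,s),14)[:2] for q in h],np.float32);r=cv2.minAreaRect(w);print(t["score"],r)
d=np.load("w2.npy",allow_pickle=True).item()
cv2.imwrite("pics/t1.png",np.hstack([o[:,:,:],cv2.resize(f["pixels"],(300,500))]))
cv2.imwrite("pics/t1.png",np.hstack([cv2.resize(o,(400,400)),cv2.resize(ortho(d["f"],(640,0),100,14,d["s"],500),(400,400))]))
```

```text
9.1333 [603.6   4.7 140.2] 0.3558649433969393 19.999605068715027
0.93 ((637.609130859375, 3.3118057250976562), (60.466453552246094, 65.65475463867188), 84.41571807861328)
0.39 ((728.6699829101562, 223.64646911621094), (113.69220733642578, 76.666259765625), 89.44873809814453)
```

View pics/t1.png

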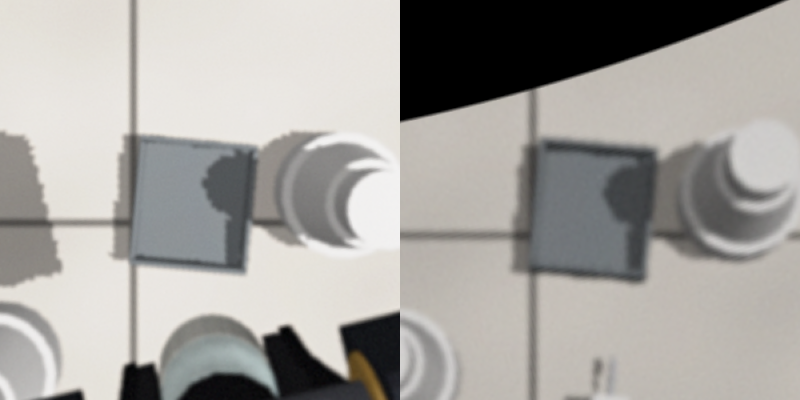

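>>> carry_out:
  rows:
    - [1.6,0.47,0,0]
    - [1.66,0.47,0,0]
    - [0,0,2.5,0]
    - [0,0,2.5,0]
    - [0,0,2.5,0]
    - [0,0,2.0,0]
    - [0,0,1.3,0]
    - [0,0,0.5,0]
    - [0,0,0.2,0]
    - [0,0,0,0]
    - [0,0,0,0]
    - [0,0,0,0]

```text
clock: 10.23
tool_pos: [638.8, 3.1, 27.0]
ee_rot: [[0.971, 0.238, 0.002], [0.238, -0.971, -0.0], [0.002, 0.001, -1.0]]
force: [0.2, 0.2, -0.5]
finger_gap: 0.356
gripper_force: 20.0
```

Run:
```python
from h import *
s=manip.sense();print(s["clock"],np.round(s["tool_pos"],1),np.round(s["force"],1));goto(637.5,3.3,24.2)
```

```text
10.2333 [638.8   3.1  27. ] [ 0.2  0.2 -0.5]
shift [-0.13 -0.05  0.28] turn None curyaw -76.26 j7 -1.73
```

>>> carry_out:
  rows:
    - [0,0,0.15,0]
    - [0,0,0.12,0]
    - [0,0,0,0]
    - [0,0,0,0]

```text
clock: 10.57
tool_pos: [638.4, 2.8, 23.7]
ee_rot: [[0.971, 0.237, 0.001], [0.237, -0.971, -0.0], [0.001, 0.001, -1.0]]
force: [-1.0, -1.2, 4.1]
finger_gap: 0.355
gripper_force: 20.0
```

>>> carry_out:
  rows:
    - [0,0,0,0]
    - [0,0,0,0]
    - [0,0,0,0]
    - [0,0,0,0]
    - [0,0,0,0]
    - [0,0,-1,0]
    - [0,0,-3,0]
    - [0,0,-3,0]
    - [0,0,-4,0]
    - [0,0,-4,0]
    - [0,0,-4,0]
    - [0,0,-4,0]
    - [-3,0,-1,0]
    - [-3,0,0,0]
    - [0,0,0,0]
    - [0,0,0,0]
  grip: 4.5

```text
clock: 11.9
tool_pos: [578.8, -12.1, 263.8]
ee_rot: [[0.972, 0.236, 0.001], [0.236, -0.972, -0.003], [0.0, 0.003, -1.0]]
force: [0.5, -0.7, -0.0]
finger_gap: 0.516
gripper_force: 0.0
```

Run:
```python
from m import *
s=manip.sense();print(s["clock"],np.round(s["tool_pos"],1))
f=imaging.grab_frame("wrist");np.save("w6.npy",dict(f=f,s=s),allow_pickle=True)
o=ortho(f,(638,3),60,63,s,400);m=(o.max(2)<40).astype(np.uint8)
n,l,st,ce=cv2.connectedComponentsWithStats(m)
for i in range(1,n):
    if st[i,4]>1000: print("cap",638+60-ce[i][1]*.3,63-ce[i][0]*.3,st[i][2:]*.3)
# plate from w1: disc top edge z=10 (shiny, bright)
d=np.load("w1.npy",allow_pickle=True).item();f,s=d["f"],d["s"]
o=ortho(f,(498,-329),110,10,s,880)
g=o.astype(int);m=(g[...,0]-g[...,2]>0)&(g.max(2)>110);m=cv2.morphologyEx(m.astype(np.uint8),cv2.MORPH_OPEN,np.ones((9,9)))
n,l,st,ce=cv2.connectedComponentsWithStats(m);i=1+st[1:,4].argmax()
h=cv2.convexHull(np.argwhere(l==i)[:,::-1].astype(np.float32));(cx,cy),r=cv2.minEnclosingCircle(h);print("disc",608-cy*.25,-219-cx*.25,r*.25,st[i]*.25)
c=np.array([608-cy*.25,-219-cx*.25])
# lugs dark at radius 66..88 at z=5
o=ortho(f,c,110,5,s,880).max(2)
A=np.arange(0,360,.5);sc=[np.mean([o[int((110-r*np.cos(a))*4),int((110-r*np.sin(a))*4)] for r in np.arange(67,86)]) for a in np.radians(A)]
sc=np.array(sc)
f3=(sc+np.roll(sc,240)+np.roll(sc,480))/3
b=f3[:240];print("lugs",[A[i] for i in np.argsort(sc)[:24]], "best",A[b.argmin()],np.average(A[:240],weights=np.clip(b.max()*.6-b,0,None)**1+1e-9))
goto(420,-330,160)
```

```text
11.9 [578.8 -12.1 263.8]
cap 636.9159853162023 3.2245119305856846 [  27.3   26.1 1797.9]
disc 499.22852325439453 -329.5761260986328 60.54852294921875 [   50.75    50.25   118.     117.   39599.5 ]
lugs [np.float64(199.0), np.float64(198.5), np.float64(199.5), np.float64(322.0), np.float64(322.5), np.float64(198.0), np.float64(81.5), np.float64(81.0), np.float64(200.0), np.float64(321.5), np.float64(80.5), np.float64(80.0), np.float64(323.0), np.float64(321.0), np.float64(82.0), np.float64(320.5), np.float64(79.5), np.float64(200.5), np.float64(320.0), np.float64(201.0), np.float64(319.5), np.float64(79.0), np.float64(323.5), np.float64(197.5)] best 80.0 80.55667189238986
shift [-23.04  27.12  10.38] turn None curyaw -76.31 j7 -1.54
```

>>> carry_out:
  rows:
    - [-2,3.15,0.7,0]
    - [-2,3.15,0.7,0]
    - [-2,3.15,0.7,0]
    - [-2,3.15,0.7,0]
    - [-2,3.15,0.7,0]
    - [-2,3.15,0.7,0]
    - [-2,3.15,0.7,0]
    - [-2,3.15,0.7,0]
    - [-2,3.15,0.7,0]
    - [0,0,0,-6.9]
    - [0,0,0,0]
    - [0,0,0,0]
  grip: 5

```text
clock: 12.95
tool_pos: [473.2, -328.6, 199.5]
ee_rot: [[0.936, 0.351, 0.001], [0.351, -0.936, 0.002], [0.002, -0.002, -1.0]]
force: [0.7, 0.9, 0.2]
finger_gap: 0.575
gripper_force: 0.0
```

```bash
cat > p.py <<'E'
from m import *
s=manip.sense();print(s["clock"],np.round(s["tool_pos"],1))
f=imaging.grab_frame("wrist");np.save("w7.npy",dict(f=f,s=s),allow_pickle=True)
o=ortho(f,(498,-329),110,10,s,880)
g=o.astype(int);m=(g[...,0]-g[...,2]>0)&(g.max(2)>110);m=cv2.morphologyEx(m.astype(np.uint8),cv2.MORPH_OPEN,np.ones((9,9)))
n,l,st,ce=cv2.connectedComponentsWithStats(m);i=1+st[1:,4].argmax()
h=cv2.convexHull(np.argwhere(l==i)[:,::-1].astype(np.float32));(cx,cy),r=cv2.minEnclosingCircle(h);print("disc",608-cy*.25,-219-cx*.25,r*.25,st[i]*.25)
c=np.array([608-cy*.25,-219-cx*.25])
o=ortho(f,c,110,5,s,880).max(2)
A=np.arange(0,360,.5);sc=np.array([np.mean([o[int((110-r*np.cos(a))*4),int((110-r*np.sin(a))*4)] for r in np.arange(67,86)]) for a in np.radians(A)])
print("lugs",sorted(A[i] for i in np.argsort(sc)[:24]))
o=ortho(f,c,40,56,s,400);m=(o.max(2)<60).astype(np.uint8);n,l,st,ce=cv2.connectedComponentsWithStats(m)
for i in range(1,n):
    if st[i,4]>1000:
        r=cv2.minAreaRect(np.argwhere(l==i)[:,::-1].astype(np.float32));print("tab",c[0]+40-r[0][1]*.2,c[1]+40-r[0][0]*.2,np.array(r[1])*.2,r[2])
cv2.imwrite("pics/p1.png",np.hstack([o,cv2.resize(ortho(f,c,110,10,s,800),(400,400))]))
goto(c[0],c[1],100,110.6)
E
python3 p.py
```

```text
12.95 [ 473.2 -328.6  199.5]
disc 499.5094757080078 -329.4326934814453 60.432586669921875 [   50.75    49.75   118.     117.25 41487.75]
lugs [np.float64(78.5), np.float64(79.0), np.float64(79.5), np.float64(80.0), np.float64(80.5), np.float64(81.0), np.float64(81.5), np.float64(82.0), np.float64(82.5), np.float64(197.5), np.float64(198.0), np.float64(198.5), np.float64(199.0), np.float64(199.5), np.float64(200.0), np.float64(200.5), np.float64(319.5), np.float64(320.5), np.float64(321.0), np.float64(321.5), np.float64(322.0), np.float64(322.5), np.float64(323.0), np.float64(323.5)]
shift [2.36 1.07 9.99] turn 0.03 curyaw -69.37 j7 -0.82
```

View pics/p1.png

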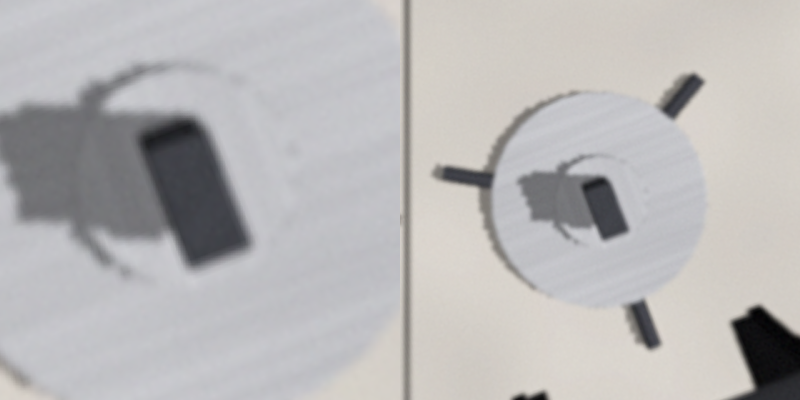

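>>> carry_out:
  rows:
    - [1.18,0.53,2,0]
    - [1.18,0.53,3,0]
    - [0,0,3,0]
    - [0,0,3,0]
    - [0,0,2,0]
    - [0,0,2,0]
    - [0,0,1.5,0]
    - [0,0,0.7,0]
    - [0,0,0,0]
    - [0,0,0,0]

```text
clock: 13.83
tool_pos: [498.8, -330.7, 28.6]
ee_rot: [[0.936, 0.353, 0.001], [0.353, -0.936, -0.0], [0.001, 0.001, -1.0]]
force: [-0.4, 0.2, -0.0]
finger_gap: 0.579
gripper_force: 0.0
```

Run:
```python
from h import *
s=manip.sense();print(s["clock"],np.round(s["tool_pos"],1),np.round(s["force"],1));goto(499.4,-329.5,25,110.6)
```

```text
13.8333 [ 498.8 -330.7   28.6] [-0.4  0.2 -0. ]
shift [ 0.1  -0.09  0.36] turn 0.07 curyaw -69.33 j7 -0.97
```

>>> carry_out:
  rows:
    - [0.05,0,0.2,0]
    - [0,0,0,0]
    - [0,0,0,0]
    - [0,0,0,0]
    - [0,0,0,0]
    - [0,0,0,0]
    - [0,0,0,0]
    - [0,0,0,0]
    - [0,0,0,0]
    - [0,0,0,0]
  grip: 0
  newtons: 55

```text
clock: 14.67
tool_pos: [498.2, -330.7, 26.0]
ee_rot: [[0.936, 0.353, -0.0], [0.353, -0.936, 0.0], [-0.0, -0.0, -1.0]]
force: [-1.5, 1.6, 3.0]
finger_gap: 0.158
gripper_force: 55.0
```

>>> carry_out:
  rows:
    - [0,0,-1,0]
    - [0,0,-2,0]
    - [0,0,-3,0]
    - [0,0,-3,0]
    - [0,0,-3,0]
    - [0,0,-3,0]
    - [0,0,-3,0]
    - [0,0,0,0]
    - [0,0,0,0]

```text
clock: 15.42
tool_pos: [498.9, -331.2, 206.9]
ee_rot: [[0.936, 0.352, 0.002], [0.352, -0.936, -0.002], [0.001, 0.003, -1.0]]
force: [-0.2, -0.6, -6.2]
finger_gap: 0.159
gripper_force: 55.0
```

Run:
```python
from h import *
s=manip.sense();print(s["clock"],np.round(s["tool_pos"],1),np.round(s["force"],1),np.round(s["torque"],2),s["finger_gap"]*87);goto(560,250,200,-63+120)
```

```text
15.4167 [ 498.9 -331.2  206.9] [-0.2 -0.6 -6.2] [0.05 0.06 0.07] 13.866674715575682
shift [ 26.2  -52.24   0.58] turn 53.64 curyaw -69.36 j7 -0.86
```

>>> carry_out:
  rows:
    - [0,0,0,-4]
    - [0,0,0,-7]
    - [0,0,0,-7]
    - [0,0,0,-7]
    - [0,0,0,-7]
    - [0,0,0,-7]
    - [0,0,0,-7]
    - [0,0,0,-7]
    - [0,0,0,-7]
    - [0,0,0,-7]
    - [0,0,0,-7]
    - [0,0,0,-7]
    - [0,0,0,-7]
    - [0,0,0,-7]
    - [0,0,0,-7]
    - [0,0,0,-7]
    - [0,0,0,-7]
    - [0,0,0,-7]
    - [0,0,0,-3.4]
    - [0,0,0,0]

```text
clock: 17.08
tool_pos: [496.8, -330.4, 202.9]
ee_rot: [[-0.84, 0.543, -0.003], [0.543, 0.84, 0.003], [0.004, 0.001, -1.0]]
force: [-0.4, -0.7, -4.8]
finger_gap: 0.157
gripper_force: 55.0
```

Run:
```python
from h import *
s=manip.sense();print(s["clock"],np.round(s["tool_pos"],1),np.round(s["ee_rot"],3).tolist());goto(550,250,207)
```

```text
17.0833 [ 496.8 -330.4  202.9] [[-0.84, 0.543, -0.003], [0.543, 0.84, 0.003], [0.004, 0.001, -1.0]]
shift [27.02 51.64 -0.26] turn None curyaw 57.14 j7 1.17
```

>>> carry_out:
  rows:
    - [0.9,1.72,0,0]
    - [1.8,3.44,0,0]
    - [1.8,3.44,0,0]
    - [1.8,3.44,0,0]
    - [1.8,3.44,0,0]
    - [1.8,3.44,0,0]
    - [1.8,3.44,0,0]
    - [1.8,3.44,0,0]
    - [1.8,3.44,0,0]
    - [1.8,3.44,0,0]
    - [1.8,3.44,0,0]
    - [1.8,3.44,0,0]
    - [1.8,3.44,0,0]
    - [1.8,3.44,0,0]
    - [1.8,3.44,0,0]
    - [0.9,1.72,0,0]
    - [0,0,0,0]
    - [0,0,0,0]

```text
clock: 18.58
tool_pos: [550.6, 250.9, 204.4]
ee_rot: [[-0.841, 0.542, -0.002], [0.542, 0.841, -0.001], [0.002, -0.002, -1.0]]
force: [0.2, -0.7, -5.7]
finger_gap: 0.157
gripper_force: 55.0
```

Run:
```python
from m import *
s=manip.sense();print(s["clock"],np.round(s["tool_pos"],1),np.round(s["torque"],2))
f=imaging.grab_frame("wrist");np.save("w8.npy",dict(f=f,s=s),allow_pickle=True)
zp=s["tool_pos"][2]-26
a=ortho(f,(556.6,324.2),120,70,s,400);b=ortho(f,s["tool_pos"][:2],110,zp+10,s,400)
cv2.circle(a,(200,200),int(97/.6),(0,255,0),1);cv2.circle(a,(200,200),int(66/.6),(0,255,0),1)
for t in(87,-33,-153):
    for dt in(-8.7,8.7): 
        q=np.radians(t+dt);cv2.line(a,*[(int(200-r/.6*np.sin(q)),int(200-r/.6*np.cos(q))) for r in(66,110)],(0,0,255),1)
    q=np.radians(t);cv2.line(b,*[(int(200-r/.55*np.sin(q)),int(200-r/.55*np.cos(q))) for r in(66,105)],(0,0,255),1)
cv2.circle(b,(200,200),int(60/.55),(0,255,0),1)
cv2.imwrite("pics/s1.png",np.hstack([a,b]));goto(556.6,324.2,110)
```

```text
18.5833 [550.6 250.9 204.4] [-0.04 -0.14  0.01]
shift [3.67 6.63 9.42] turn None curyaw 57.05 j7 0.2
```

View pics/s1.png

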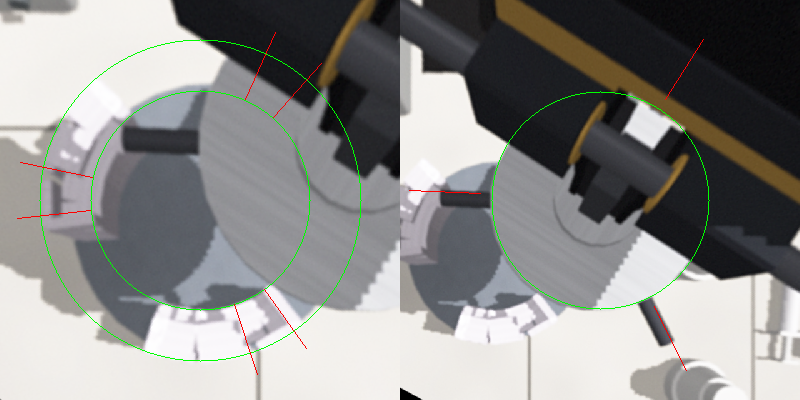

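>>> carry_out:
  rows:
    - [1.1,2.16,0,0]
    - [1.1,2.16,0,0]
    - [1.07,2.16,0,0]
    - [0,0,2,0]
    - [0,0,2,0]
    - [0,0,2,0]
    - [0,0,2,0]
    - [0,0,1.2,0]
    - [0,0,0,0]
    - [0,0,0,0]
    - [0,0,0,0]

```text
clock: 19.55
tool_pos: [561.2, 321.0, 115.0]
ee_rot: [[-0.838, 0.545, 0.001], [0.545, 0.838, 0.001], [-0.001, 0.001, -1.0]]
force: [0.2, 0.8, -4.9]
finger_gap: 0.156
gripper_force: 55.0
```

Run:
```python
from m import *
s=manip.sense();print(s["clock"],np.round(s["tool_pos"],1),np.round(s["torque"],2),np.round(s["force"],1))
f=imaging.grab_frame("scene");g=imaging.grab_frame("top")
a=np.array(f["pixels"])[230:360,270:410];b=np.array(g["pixels"])[150:250,90:200]
cv2.imwrite("pics/s2.png",np.hstack([cv2.resize(a,(400,370),interpolation=cv2.INTER_CUBIC),cv2.resize(b,(400,370),interpolation=cv2.INTER_CUBIC)]))
goto(558.3,323.1,75.5,57)
```

```text
19.55 [561.2 321.  115. ] [ 0.05 -0.19 -0.03] [ 0.2  0.8 -4.9]
shift [ 0.33 -0.03  3.99] turn 0.0 curyaw 57.0 j7 0.05
```

View pics/s2.png

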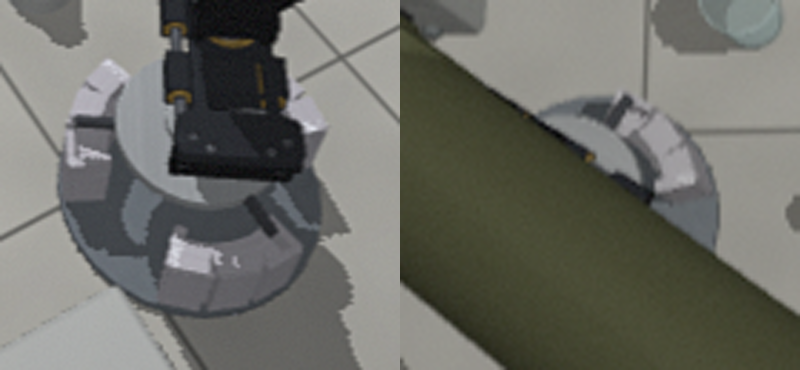

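Lugs appear right over the mouths (lug ends at (262,215) and (95,122) left panel, (622,108) right panel). Lowering gently.

>>> carry_out:
  rows:
    - [0.3,0,0,0]
    - [0,0,0.5,0]
    - [0,0,0.5,0]
    - [0,0,0.5,0]
    - [0,0,0.5,0]
    - [0,0,0.4,0]
    - [0,0,0.4,0]
    - [0,0,0,0]
    - [0,0,0,0]

```text
clock: 20.4
tool_pos: [557.7, 322.7, 85.4]
ee_rot: [[-0.839, 0.544, -0.001], [0.544, 0.839, -0.0], [0.0, -0.001, -1.0]]
force: [-1.0, -0.7, -4.8]
finger_gap: 0.154
gripper_force: 55.0
```

Run:
```python
from h import *
s=manip.sense();print(s["clock"],np.round(s["torque"],2));goto(558.3,323.1,75.5,57)
```

```text
20.4 [ 0.06 -0.11 -0.01]
shift [-0.03  0.07  0.99] turn 0.04 curyaw 57.04 j7 0.03
```

>>> carry_out:
  rows:
    - [0,0,0.3,0]
    - [0,0,0.3,0]
    - [0,0,0.2,0]
    - [0,0,0.1,0]
    - [0,0,0.1,0]
    - [0,0,0,0]
    - [0,0,0,0]

```text
clock: 20.98
tool_pos: [557.8, 322.8, 75.9]
ee_rot: [[-0.839, 0.544, 0.0], [0.544, 0.839, -0.0], [-0.0, 0.0, -1.0]]
force: [0.3, -0.1, -5.0]
finger_gap: 0.156
gripper_force: 55.0
```

>>> carry_out:
  rows:
    - [0,0,-0.05,3]
    - [0,0,0,4]
    - [0,0,0,4]
    - [0,0,0,4]
    - [0,0,0,4]
    - [0,0,0,4]
    - [0,0,0,4]
    - [0,0,0,4]
    - [0,0,0,3]
    - [0,0,0,0]
    - [0,0,0,0]

```text
clock: 21.9
tool_pos: [557.7, 322.9, 76.4]
ee_rot: [[-0.393, 0.92, 0.0], [0.92, 0.393, -0.0], [-0.0, 0.0, -1.0]]
force: [0.4, 0.1, -5.0]
finger_gap: 0.159
gripper_force: 55.0
```

Run:
```python
from h import *
s=manip.sense();print(s["clock"],np.round(s["torque"],2));goto(558.3,323.1,67.5,21)
```

```text
21.9 [-0.01 -0.15 -0.01]
shift [-0.    0.06  0.89] turn 2.14 curyaw 23.14 j7 -0.52
```

>>> carry_out:
  rows:
    - [0,0,0,2]
    - [0,0,0.2,0]
    - [0,0,0.2,0]
    - [0,0,0.15,0]
    - [0,0,0.15,0]
    - [0,0,0.15,0]
    - [0,0,0,0]
    - [0,0,0,0]

```text
clock: 22.57
tool_pos: [557.8, 322.8, 67.7]
ee_rot: [[-0.359, 0.933, -0.0], [0.933, 0.359, 0.0], [0.0, -0.0, -1.0]]
force: [0.5, -0.5, -5.1]
finger_gap: 0.162
gripper_force: 55.0
```

Run:
```python
from h import *
s=manip.sense();print(s["clock"],np.round(s["torque"],2));goto(558.3,323.1,67.5,21)
```

```text
22.5667 [-0.02 -0.14 -0.  ]
shift [0.01 0.06 0.02] turn 0.06 curyaw 21.06 j7 -0.55
```

>>> carry_out:
  rows:
    - [0,0,0.06,0]
    - [0,0,0,0]
    - [0,0,0,0]

```text
clock: 22.82
tool_pos: [557.8, 322.9, 67.5]
ee_rot: [[-0.359, 0.933, 0.0], [0.933, 0.359, -0.0], [-0.0, 0.0, -1.0]]
force: [-0.8, -0.5, -3.2]
finger_gap: 0.159
gripper_force: 55.0
```

>>> carry_out:
  rows:
    - [0,0,0,0]
    - [0,0,0,0]
    - [0,0,0,0]
    - [0,0,0,0]
    - [0,0,0,0]
    - [0,0,0,0]
    - [0,0,-2,0]
    - [0,0,-3,0]
    - [0,0,-4,0]
    - [0,0,-4,0]
    - [0,0,-4,0]
    - [0,0,0,0]
    - [0,0,0,0]
    - [0,0,0,0]
  grip: 5

```text
clock: 23.98
tool_pos: [557.7, 322.6, 236.8]
ee_rot: [[-0.359, 0.933, 0.0], [0.933, 0.359, -0.001], [-0.001, -0.0, -1.0]]
force: [-0.4, -1.0, -0.6]
finger_gap: 0.576
gripper_force: 0.0
```

Run:
```python
from m import *
s=manip.sense();print(s["clock"],np.round(s["tool_pos"],1))
f=imaging.grab_frame("wrist");np.save("w9.npy",dict(f=f,s=s),allow_pickle=True)
C=(557,323.5);a=ortho(f,C,120,52,s,400);b=ortho(f,C,120,70,s,400)
cv2.circle(a,(200,200),100,(0,255,0),1)
for t in(51,-69,171):
    q=np.radians(t);cv2.line(a,*[(int(200-r/.6*np.sin(q)),int(200-r/.6*np.cos(q))) for r in(88,110)],(0,0,255),1)
for r in(66,97):cv2.circle(b,(200,200),int(r/.6),(0,255,0),1)
cv2.imwrite("pics/s3.png",np.hstack([a,b]))
```

```text
23.9833 [557.7 322.6 236.8]
```

View pics/s3.png

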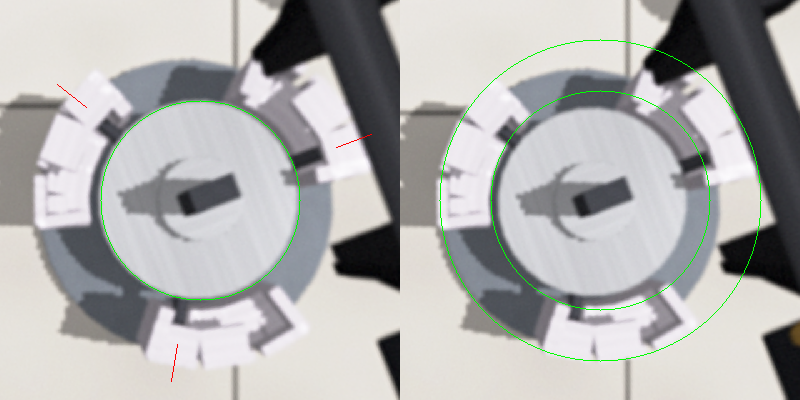

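The plate is locked: the disc sits on the fitted circle at (557, 323.5), the lugs are under the roofs, and the measured height is about 41.5 mm. Next I locate the beakers with the fixed cameras by fitting silhouettes.

```bash
cat > cups.py <<'E'
from h import *
from scipy.optimize import minimize
t=np.linspace(0,2*np.pi,40)
def sil(f,x,y,z0=0,st=None):
    im=np.zeros((384*2,512*2),np.uint8)
    for a,ra,b,rb in((0,31,20,31),(20,26.5,54,19.5),(54,16,72,16)):
        P=np.array([proj(f,[x+r*np.cos(k),y+r*np.sin(k),z0+z],st) for z,r in((a,ra),(b,rb)) for k in t])
        cv2.fillConvexPoly(im,cv2.convexHull(np.round((P+.5)*2).astype(np.int32)),1)
    return im>0
def find(z0=0,minscore=.3):
    M={};F={}
    for n in("scene","top"):
        F[n]=imaging.grab_frame(n)
        M[n]=[(q["score"],cv2.resize(np.array(q["mask"]).astype(np.uint8),(1024,768),interpolation=cv2.INTER_LINEAR)>0,q["pixel"]) for q in spotter.trace("cup0",n) if q["score"]>minscore]
    out=[]
    for sc,m,px in M["top"]:
        g=atz(*ray(F["top"],px),z0+30)[:2]
        pp=proj(F["scene"],[g[0],g[1],z0+30])
        c=[q for q in M["scene"] if np.hypot(*(np.array(q[2])-pp))<14]
        ms=[("top",m)]+([("scene",min(c,key=lambda q:np.hypot(*(np.array(q[2])-pp)))[1])] if c else [])
        def cost(v):
            return sum(1-(lambda s_:(s_&k).sum()/max(1,(s_|k).sum()))(sil(F[n],v[0],v[1],z0)) for n,k in ms)
        r=minimize(cost,g,method="Nelder-Mead",options=dict(initial_simplex=[g,g+[6,0],g+[0,6]],xatol=.2,fatol=1e-3,maxiter=60))
        each=[np.round(minimize(lambda v:1-(lambda s_:(s_&k).sum()/max(1,(s_|k).sum()))(sil(F[n],v[0],v[1],z0)),r.x,method="Nelder-Mead",options=dict(initial_simplex=[r.x,r.x+[4,0],r.x+[0,4]],maxiter=40)).x,1).tolist() for n,k in ms]
        out.append((r.x,r.fun/len(ms),len(ms)));print(np.round(r.x,1),"1-IoU",round(r.fun/len(ms),3),"views",len(ms),"score",round(sc,2),each)
    return F,out
if __name__=="__main__": find()
E
python3 - <<'E'
from cups import *
s=manip.sense();find()
goto(545,95,200)
E
```

```text
[641.8 -72.2] 1-IoU 0.08 views 2 score 0.79 [[641.8, -72.0], [640.9, -72.8]]
[403.9 102.3] 1-IoU 0.209 views 2 score 0.73 [[404.2, 102.0], [401.1, 99.9]]
[445.9 -75.1] 1-IoU 0.1 views 2 score 0.69 [[447.0, -74.2], [446.1, -75.2]]
[552.7 101. ] 1-IoU 0.066 views 2 score 0.6 [[552.7, 101.0], [551.9, 100.2]]
shift [-20.76  -9.3    3.6 ] turn None curyaw 21.04 j7 -0.47
```

>>> carry_out:
  rows:
    - [-3.4,-1.4,0,0]
    - [-3.4,-1.4,0,0]
    - [-3.4,-1.4,0,0]
    - [-3.4,-1.4,0,0]
    - [-3.4,-1.4,0,0]
    - [-3.5,-1.4,0,0]
    - [0,0,3.5,0]
    - [0,0,3.5,0]
    - [0,0,2.5,0]
    - [0,0,0,0]
    - [0,0,0,0]
    - [0,0,0,0]
  grip: 6

```text
clock: 25.23
tool_pos: [553.8, 102.1, 143.6]
ee_rot: [[-0.36, 0.933, 0.002], [0.933, 0.36, 0.001], [0.0, 0.002, -1.0]]
force: [0.0, -0.0, 0.7]
finger_gap: 0.69
gripper_force: 0.0
```

Run:
```python
from cups import *
s=manip.sense();print(np.round(s["tool_pos"],1))
goto(552.5,101,57)
find()
```

```text
[553.8 102.1 143.6]
shift [-0.06 -0.17  8.66] turn None curyaw 21.08 j7 -0.1
[447.7 -75.4] 1-IoU 0.449 views 2 score 0.55 [[447.5, -75.4], [448.2, -74.6]]
[641.5 -74.8] 1-IoU 0.141 views 2 score 0.55 [[641.4, -74.1], [641.4, -74.7]]
```

>>> carry_out:
  rows:
    - [-0.06,-0.17,2,0]
    - [0,0,2,0]
    - [0,0,2,0]
    - [0,0,1.5,0]
    - [0,0,1.0,0]
    - [0,0,0,0]
    - [0,0,0,0]
    - [0,0,0,0]

```text
clock: 26.1
tool_pos: [552.5, 100.6, 58.3]
ee_rot: [[-0.359, 0.933, 0.002], [0.933, 0.359, 0.0], [-0.0, 0.002, -1.0]]
force: [0.5, 0.8, -0.3]
finger_gap: 0.691
gripper_force: 0.0
```

>>> carry_out:
  rows:
    - [0,0,0,0]
    - [0,0,0,0]
    - [0,0,0,0]
    - [0,0,0,0]
    - [0,0,0,0]
    - [0,0,0,0]
    - [0,0,0,0]
    - [0,0,0,0]
  grip: 0
  newtons: 5

```text
clock: 26.77
tool_pos: [552.1, 100.3, 57.5]
ee_rot: [[-0.359, 0.933, 0.001], [0.933, 0.359, 0.0], [-0.0, 0.001, -1.0]]
force: [0.6, 0.4, 0.9]
finger_gap: 0.364
gripper_force: 5.0
```

>>> carry_out:
  rows:
    - [0,0,0,0]
    - [0,0,0,0]
    - [0,0,0,0]
    - [0,0,0,0]
    - [0,0,0,-7]
    - [0,0,0,-7]
    - [0,0,0,-7]
    - [0,0,0,-7]
    - [0,0,0,-7]
    - [0,0,0,-7]
    - [0,0,0,-7]
    - [0,0,0,-7]
    - [0,0,0,-7]
    - [0,0,0,-7]
    - [0,0,0,-7]
    - [0,0,0,-7]
    - [0,0,0,-6]
    - [0,0,0,0]
    - [0,0,0,0]
  grip: 5.5

```text
clock: 28.35
tool_pos: [551.4, 100.1, 57.0]
ee_rot: [[-0.934, -0.356, -0.001], [-0.356, 0.934, 0.0], [0.001, 0.001, -1.0]]
force: [-0.4, 0.3, -0.3]
finger_gap: 0.632
gripper_force: 0.0
```

>>> carry_out:
  rows:
    - [0,0,0,0]
    - [0,0,0,0]
    - [0,0,0,0]
    - [0,0,0,0]
    - [0,0,0,0]
    - [0,0,0,0]
    - [0,0,0,0]
    - [0,0,0,0]
  grip: 0
  newtons: 20

```text
clock: 29.02
tool_pos: [551.6, 100.2, 57.3]
ee_rot: [[-0.933, -0.359, 0.0], [-0.359, 0.933, -0.0], [0.0, -0.0, -1.0]]
force: [0.4, 0.7, 0.6]
finger_gap: 0.358
gripper_force: 20.0
```

>>> carry_out:
  rows:
    - [0,0,-2,0]
    - [0,0,-4,0]
    - [0,0,-4,0]
    - [0,0,-2.5,0]
    - [-1.42,3.44,0,0]
    - [-1.42,3.44,0,0]
    - [-1.42,3.44,0,0]
    - [-1.42,3.44,0,0]
    - [-1.42,3.44,0,0]
    - [-1.42,3.44,0,0]
    - [0,0,0,0]
    - [0,0,0,0]
    - [0,0,0,0]

```text
clock: 30.1
tool_pos: [556.8, 323.3, 181.7]
ee_rot: [[-0.933, -0.36, -0.0], [-0.36, 0.933, -0.001], [0.001, -0.001, -1.0]]
force: [-0.3, -0.3, -1.7]
finger_gap: 0.356
gripper_force: 20.0
```

Run:
```python
from cups import *
s=manip.sense();print(np.round(s["tool_pos"],1),np.round(s["force"],1),s["finger_gap"]);goto(557.2,323.4,109)
```

```text
[556.8 323.3 181.7] [-0.3 -0.3 -1.7] 0.35604646774010656
shift [-0.05  0.01  7.27] turn None curyaw 111.09 j7 0.99
```

>>> carry_out:
  rows:
    - [-0.04,0,1.5,0]
    - [0,0,1.5,0]
    - [0,0,1.5,0]
    - [0,0,1,0]
    - [0,0,0.7,0]
    - [0,0,0.4,0]
    - [0,0,0.3,0]
    - [0,0,0,0]
    - [0,0,0,0]

```text
clock: 30.85
tool_pos: [557.6, 323.8, 113.6]
ee_rot: [[-0.933, -0.359, 0.001], [-0.359, 0.933, 0.0], [-0.001, 0.0, -1.0]]
force: [-0.8, -0.3, -0.6]
finger_gap: 0.362
gripper_force: 20.0
```

>>> carry_out:
  rows:
    - [0,0,0.15,0]
    - [0,0,0.15,0]
    - [0,0,0.1,0]
    - [0,0,0,0]
    - [0,0,0,0]

```text
clock: 31.27
tool_pos: [557.4, 323.5, 109.2]
ee_rot: [[-0.933, -0.359, 0.0], [-0.359, 0.933, -0.0], [0.0, -0.0, -1.0]]
force: [0.2, 0.2, -1.1]
finger_gap: 0.361
gripper_force: 20.0
```

>>> carry_out:
  rows:
    - [0,0,0.04,0]
    - [0,0,0,0]
    - [0,0,0,0]
    - [0,0,0,0]
    - [0,0,0,0]
    - [0,0,0,0]
    - [0,0,-2,0]
    - [0,0,-4,0]
    - [0,0,-4,0]
    - [0,0,-3,0]
    - [0,0,0,0]
    - [0,0,0,0]
  grip: 5.5

```text
clock: 32.27
tool_pos: [558.0, 324.5, 241.0]
ee_rot: [[-0.933, -0.359, 0.003], [-0.359, 0.933, 0.002], [-0.004, 0.0, -1.0]]
force: [1.1, -1.0, -0.7]
finger_gap: 0.63
gripper_force: 0.0
```

Run:
```python
from cups import *
s=manip.sense();print(np.round(s["tool_pos"],1))
F,o=find()
f=imaging.grab_frame("wrist");np.save("w10.npy",dict(f=f,s=s),allow_pickle=True)
for z in (51.5,71.5,123.5):
    q=ortho(f,(557,323),60,z,s,400);cv2.imwrite(f"pics/c{int(z)}.png",q)
a=F["scene"]["pixels"][150:330,200:410];b=F["top"]["pixels"][170:290,100:300]
cv2.imwrite("pics/x1.png",np.hstack([cv2.resize(a,(400,343)),cv2.resize(b,(400,343)) ]))
goto(403,101,140)
```

```text
[558.  324.5 241. ]
[641.5 -72.7] 1-IoU 0.105 views 2 score 0.93 [[640.5, -72.0], [641.3, -73.0]]
[446.9 -74.9] 1-IoU 0.092 views 2 score 0.81 [[446.9, -74.9], [446.1, -75.2]]
[579.5 326.9] 1-IoU 0.671 views 1 score 0.54 [[579.8, 326.9]]
[410.4  96.8] 1-IoU 0.51 views 1 score 0.47 [[410.4, 96.8]]
shift [ 22.31 -15.17   9.78] turn None curyaw 111.04 j7 1.01
```

View pics/x1.png

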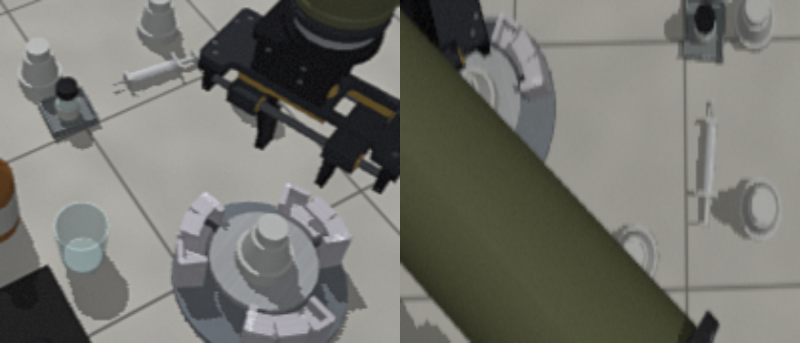

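>>> carry_out:
  rows:
    - [2.25,-3.03,0,0]
    - [2.25,-3.03,0,0]
    - [2.25,-3.03,0,0]
    - [2.25,-3.03,0,0]
    - [2.25,-3.03,0,0]
    - [2.25,-3.03,0,0]
    - [2.25,-3.03,0,0]
    - [2.25,-3.03,0,0]
    - [2.25,-3.03,0,0]
    - [2.25,-3.03,0,0]
    - [2.2,-3.0,0,0]
    - [0,0,4,0]
    - [0,0,4,0]
    - [0,0,2,0]
    - [0,0,0,0]
    - [0,0,0,0]
    - [0,0,0,0]

```text
clock: 33.93
tool_pos: [447.3, -75.9, 140.0]
ee_rot: [[-0.933, -0.36, 0.001], [-0.36, 0.933, -0.0], [-0.001, -0.001, -1.0]]
force: [-0.2, 0.8, -0.5]
finger_gap: 0.63
gripper_force: 0.0
```

Run:
```python
from cups import *
s=manip.sense();print(np.round(s["tool_pos"],1))
find()
goto(446.7,-75,57)
```

```text
[447.3 -75.9 140. ]
[403.6 103.7] 1-IoU 0.087 views 2 score 0.73 [[403.5, 103.7], [403.4, 103.8]]
[641.4 -73.6] 1-IoU 0.079 views 2 score 0.61 [[642.4, -72.5], [641.8, -73.1]]
[564.9 339. ] 1-IoU 0.422 views 2 score 0.58 [[565.9, 339.5], [535.8, 305.6]]
[536.3 305.8] 1-IoU 0.424 views 2 score 0.35 [[536.4, 305.7], [535.5, 304.9]]
shift [0.04 0.16 8.31] turn None curyaw 111.04 j7 2.08
```

>>> carry_out:
  rows:
    - [0.04,0.12,2,0]
    - [0,0,2,0]
    - [0,0,2,0]
    - [0,0,1.5,0]
    - [0,0,0.7,0]
    - [0,0,0,0]
    - [0,0,0,0]
    - [0,0,0,0]

```text
clock: 34.8
tool_pos: [446.7, -75.3, 58.0]
ee_rot: [[-0.933, -0.359, 0.002], [-0.359, 0.933, -0.001], [-0.001, -0.002, -1.0]]
force: [1.3, 0.1, -0.0]
finger_gap: 0.634
gripper_force: 0.0
```

>>> carry_out:
  rows:
    - [0,0,0,0]
    - [0,0,0,0]
    - [0,0,0,0]
    - [0,0,0,0]
    - [0,0,0,0]
    - [0,0,0,0]
    - [0,0,0,0]
    - [0,0,0,0]
  grip: 0
  newtons: 5

```text
clock: 35.47
tool_pos: [445.8, -75.0, 57.0]
ee_rot: [[-0.933, -0.359, 0.0], [-0.359, 0.933, -0.0], [-0.0, -0.0, -1.0]]
force: [-0.5, -0.0, 1.9]
finger_gap: 0.363
gripper_force: 5.0
```

>>> carry_out:
  rows:
    - [0,0,0,0]
    - [0,0,0,0]
    - [0,0,0,0]
    - [0,0,0,0]
    - [0,0,0,7]
    - [0,0,0,7]
    - [0,0,0,7]
    - [0,0,0,7]
    - [0,0,0,7]
    - [0,0,0,7]
    - [0,0,0,7]
    - [0,0,0,7]
    - [0,0,0,7]
    - [0,0,0,7]
    - [0,0,0,7]
    - [0,0,0,7]
    - [0,0,0,6]
    - [0,0,0,0]
    - [0,0,0,0]
  grip: 5.5

```text
clock: 37.05
tool_pos: [445.6, -75.0, 56.8]
ee_rot: [[-0.362, 0.932, -0.0], [0.932, 0.362, -0.0], [-0.0, -0.0, -1.0]]
force: [-0.3, -0.1, 0.9]
finger_gap: 0.634
gripper_force: 0.0
```

>>> carry_out:
  rows:
    - [0,0,0,0]
    - [0,0,0,0]
    - [0,0,0,0]
    - [0,0,0,0]
    - [0,0,0,0]
    - [0,0,0,0]
    - [0,0,0,0]
    - [0,0,0,0]
  grip: 0
  newtons: 20

```text
clock: 37.72
tool_pos: [445.7, -75.0, 56.8]
ee_rot: [[-0.359, 0.933, 0.0], [0.933, 0.359, -0.0], [-0.0, 0.0, -1.0]]
force: [0.2, 0.4, 0.2]
finger_gap: 0.358
gripper_force: 19.9
```

>>> carry_out:
  rows:
    - [0,0,-2,0]
    - [0,0,-4,0]
    - [0,0,-4,0]
    - [0,0,-4,0]
    - [0,0,-1,0]
    - [0,0,0,0]
    - [0,0,0,0]
    - [0,0,0,0]

```text
clock: 38.38
tool_pos: [444.3, -74.8, 204.9]
ee_rot: [[-0.359, 0.933, -0.003], [0.933, 0.359, 0.001], [0.002, -0.003, -1.0]]
force: [-0.1, 0.5, -0.7]
finger_gap: 0.362
gripper_force: 19.9
```

Run:
```python
from cups import *
s=manip.sense();print(np.round(s["tool_pos"],1),s["finger_gap"]);goto(557.2,323.4,210)
```

```text
[444.3 -74.8 204.9] 0.3615299642035088
shift [33.12 24.83 -0.5 ] turn None curyaw 21.04 j7 0.57
```

>>> carry_out:
  rows:
    - [3.01,2.257,0,0]
    - [3.01,2.257,0,0]
    - [3.01,2.257,0,0]
    - [3.01,2.257,0,0]
    - [3.01,2.257,0,0]
    - [3.01,2.257,0,0]
    - [3.01,2.257,0,0]
    - [3.01,2.257,0,0]
    - [3.01,2.257,0,0]
    - [3.01,2.257,0,0]
    - [3.01,2.257,0,0]
    - [0,0,0,0]
    - [0,0,0,0]
    - [0,0,0,0]

```text
clock: 39.55
tool_pos: [557.3, 323.0, 204.3]
ee_rot: [[-0.361, 0.933, -0.004], [0.933, 0.361, -0.002], [-0.0, -0.004, -1.0]]
force: [0.9, -0.9, -0.5]
finger_gap: 0.366
gripper_force: 19.9
```

Run:
```python
from cups import *
s=manip.sense();print(np.round(s["tool_pos"],1),s["finger_gap"]);goto(557.3,323.4,128.5)
```

```text
[557.3 323.  204.3] 0.3660884026124519
shift [0.04 0.05 7.58] turn None curyaw 21.15 j7 -0.51
```

>>> carry_out:
  rows:
    - [0,0,1.5,0]
    - [0,0,1.5,0]
    - [0,0,1.5,0]
    - [0,0,1,0]
    - [0,0,0.7,0]
    - [0,0,0.5,0]
    - [0,0,0.3,0]
    - [0,0,0,0]
    - [0,0,0,0]

```text
clock: 40.3
tool_pos: [558.6, 323.4, 137.2]
ee_rot: [[-0.359, 0.933, 0.001], [0.933, 0.359, 0.0], [0.0, 0.001, -1.0]]
force: [0.5, 0.5, -0.4]
finger_gap: 0.361
gripper_force: 19.9
```

>>> carry_out:
  rows:
    - [0,0,0.2,0]
    - [0,0,0.15,0]
    - [0,0,0.15,0]
    - [0,0,0.1,0]
    - [0,0,0,0]
    - [0,0,0,0]

```text
clock: 40.8
tool_pos: [558.5, 323.1, 130.8]
ee_rot: [[-0.359, 0.933, -0.0], [0.933, 0.359, -0.0], [-0.0, -0.0, -1.0]]
force: [-0.4, -0.1, -1.2]
finger_gap: 0.357
gripper_force: 19.9
```

>>> carry_out:
  rows:
    - [0.07,-0.08,0,0]
    - [0,0,0.15,0]
    - [0,0,0.1,0]
    - [0,0,0,0]
    - [0,0,0,0]

```text
clock: 41.22
tool_pos: [557.5, 323.6, 128.4]
ee_rot: [[-0.359, 0.933, 0.0], [0.933, 0.359, 0.0], [0.0, 0.0, -1.0]]
force: [-0.1, 0.4, -0.1]
finger_gap: 0.36
gripper_force: 19.9
```

>>> carry_out:
  rows:
    - [0,0,0,0]
    - [0,0,0,0]
    - [0,0,0,0]
    - [0,0,0,0]
    - [0,0,0,0]
    - [0,0,-2,0]
    - [0,0,-3,0]
    - [0,0,-4,0]
    - [0,0,-4,0]
    - [0,0,0,0]
  grip: 5.5

```text
clock: 42.05
tool_pos: [559.5, 326.6, 267.0]
ee_rot: [[-0.359, 0.933, 0.01], [0.933, 0.359, 0.007], [0.003, 0.012, -1.0]]
force: [0.7, 1.3, -0.1]
finger_gap: 0.632
gripper_force: 0.0
```

>>> carry_out:
  rows:
    - [-3.64,-0.58,0,0]
    - [-3.64,-0.58,0,0]
    - [-3.64,-0.58,0,0]
    - [-3.64,-0.58,0,0]
    - [-3.64,-0.58,0,0]
    - [-3.64,-0.58,0,0]
    - [-3.64,-0.58,0,0]
    - [-3.64,-0.58,0,0]
    - [-3.64,-0.58,0,0]
    - [-3.64,-0.58,0,0]
    - [-3.64,-0.58,0,0]
    - [0,0,0,0]
    - [0,0,0,0]

```text
clock: 43.13
tool_pos: [641.9, -77.0, 257.4]
ee_rot: [[-0.353, 0.936, -0.001], [0.936, 0.353, -0.0], [0.0, -0.001, -1.0]]
force: [0.0, 1.4, -0.6]
finger_gap: 0.636
gripper_force: 0.0
```

>>> carry_out:
  rows:
    - [0,0,0,-7]
    - [0,0,0,-7]
    - [0,0,0,-7]
    - [0,0,0,-7]
    - [0,0,0,-7]
    - [0,0,0,-7]
    - [0,0,0,-7]
    - [0,0,0,-7]
    - [0,0,0,-7]
    - [0,0,0,-7]
    - [0,0,0,-7]
    - [0,0,0,-3]
    - [0,0,0,0]
    - [0,0,0,0]

```text
clock: 44.3
tool_pos: [641.6, -71.6, 258.5]
ee_rot: [[-0.981, -0.192, 0.0], [-0.192, 0.981, 0.0], [-0.0, 0.0, -1.0]]
force: [0.2, 0.3, -0.1]
finger_gap: 0.634
gripper_force: 0.0
```

Run:
```python
from cups import *
s=manip.sense();print(np.round(s["tool_pos"],1))
find()
for n in ("top","scene"):
    f=imaging.grab_frame(n);print([(t,np.round(atz(*ray(f,b["pixel"]),75)[:2]).tolist(),round(b["score"],2)) for t in("amber","washer") for b in spotter.boxes_of(t,n) if b["score"]>.5])
goto(641.5,-73,57)
```

```text
[641.6 -71.6 258.5]
[641.3 -73.2] 1-IoU 0.095 views 2 score 0.92 [[641.7, -73.7], [640.7, -73.5]]
[568.6 346.6] 1-IoU 0.47 views 2 score 0.86 [[570.1, 346.7], [542.7, 312.2]]
[404.  102.4] 1-IoU 0.081 views 2 score 0.81 [[404.4, 102.3], [402.9, 103.1]]
[('amber', [778.0, 98.0], 0.71), ('amber', [787.0, -20.0], 0.51)]
[('amber', [788.0, -25.0], 0.85), ('amber', [792.0, 120.0], 0.62), ('washer', [789.0, -118.0], 0.59)]
shift [1.000e-02 2.000e-02 2.013e+01] turn None curyaw 101.02 j7 1.44
```

>>> carry_out:
  rows:
    - [0.03,-0.15,4,0]
    - [0,0,4,0]
    - [0,0,4,0]
    - [0,0,3,0]
    - [0,0,2,0]
    - [0,0,1.5,0]
    - [0,0,1,0]
    - [0,0,0.6,0]
    - [0,0,0,0]
    - [0,0,0,0]
    - [0,0,0,0]

```text
clock: 45.72
tool_pos: [642.7, -74.4, 58.8]
ee_rot: [[-0.982, -0.191, 0.002], [-0.191, 0.982, -0.0], [-0.002, -0.001, -1.0]]
force: [0.7, -0.4, 0.6]
finger_gap: 0.631
gripper_force: 0.0
```

>>> carry_out:
  rows:
    - [0,0,0,0]
    - [0,0,0,0]
    - [0,0,0,0]
    - [0,0,0,0]
    - [0,0,0,0]
    - [0,0,0,0]
    - [0,0,0,0]
    - [0,0,0,0]
  grip: 0
  newtons: 20

```text
clock: 46.38
tool_pos: [641.8, -74.2, 57.6]
ee_rot: [[-0.981, -0.192, 0.0], [-0.192, 0.981, 0.0], [-0.0, 0.0, -1.0]]
force: [0.6, 1.6, 2.8]
finger_gap: 0.363
gripper_force: 19.9
```

Run:
```python
from cups import *
s=manip.sense();print(np.round(s["tool_pos"],1),s["finger_gap"],np.round(s["force"],1));goto(557.4,323.5,220)
```

```text
[641.8 -74.2  57.6] 0.36287659587006765 [0.6 1.6 2.8]
shift [  0.65  40.66 -16.23] turn None curyaw 101.06 j7 1.35
```

>>> carry_out:
  rows:
    - [0,0,-2,0]
    - [0,0,-4,0]
    - [0,0,-4,0]
    - [0,0,-4,0]
    - [0,0,-3,0]
    - [0.06,3.7,0,0]
    - [0.06,3.7,0,0]
    - [0.06,3.7,0,0]
    - [0.06,3.7,0,0]
    - [0.06,3.7,0,0]
    - [0.06,3.7,0,0]
    - [0.06,3.7,0,0]
    - [0.06,3.7,0,0]
    - [0.06,3.7,0,0]
    - [0.06,3.7,0,0]
    - [0.05,3.66,0,0]
    - [0,0,0,0]
    - [0,0,0,0]
    - [0,0,0,0]

```text
clock: 47.97
tool_pos: [557.6, 322.8, 226.8]
ee_rot: [[-0.981, -0.192, 0.0], [-0.192, 0.981, -0.002], [0.0, -0.002, -1.0]]
force: [0.5, 0.1, -1.5]
finger_gap: 0.361
gripper_force: 19.9
```

Run:
```python
from cups import *
s=manip.sense();print(np.round(s["tool_pos"],1),s["finger_gap"],np.round(s["force"],1));goto(557.4,323.5,149.1)
```

```text
[557.6 322.8 226.8] 0.3609441048190657 [ 0.5  0.1 -1.5]
shift [-0.    0.09  7.77] turn None curyaw 101.07 j7 0.82
```

>>> carry_out:
  rows:
    - [0,0.05,1.5,0]
    - [0,0,1.5,0]
    - [0,0,1.5,0]
    - [0,0,1,0]
    - [0,0,0.7,0]
    - [0,0,0.5,0]
    - [0,0,0.3,0]
    - [0,0,0,0]
    - [0,0,0,0]

```text
clock: 48.72
tool_pos: [557.4, 324.0, 157.7]
ee_rot: [[-0.981, -0.192, 0.0], [-0.192, 0.981, 0.0], [-0.0, 0.0, -1.0]]
force: [1.1, 0.4, -1.0]
finger_gap: 0.365
gripper_force: 19.9
```

>>> carry_out:
  rows:
    - [0,0,0.2,0]
    - [0,0,0.15,0]
    - [0,0,0.15,0]
    - [0,0,0.1,0]
    - [0,0,0,0]
    - [0,0,0,0]

```text
clock: 49.22
tool_pos: [557.3, 323.7, 151.3]
ee_rot: [[-0.981, -0.192, -0.0], [-0.192, 0.981, -0.0], [0.0, -0.0, -1.0]]
force: [-0.1, 2.0, -0.6]
finger_gap: 0.362
gripper_force: 19.9
```

>>> carry_out:
  rows:
    - [0,0,0.1,0]
    - [0,0,0.1,0]
    - [0,0,0.05,0]
    - [0,0,0,0]
    - [0,0,0,0]

```text
clock: 49.63
tool_pos: [557.4, 323.8, 149.0]
ee_rot: [[-0.981, -0.192, 0.0], [-0.192, 0.981, 0.0], [-0.0, -0.0, -1.0]]
force: [-0.7, 0.2, 1.0]
finger_gap: 0.359
gripper_force: 19.9
```

>>> carry_out:
  rows:
    - [0,0,0,0]
    - [0,0,0,0]
    - [0,0,0,0]
    - [0,0,0,0]
    - [0,0,0,0]
    - [0,0,-2,0]
    - [0,0,-3,0]
    - [0,0,-4,0]
    - [0,0,-4,0]
    - [0,0,0,0]
    - [0,0,0,0]
  grip: 5.5

```text
clock: 50.55
tool_pos: [557.9, 325.1, 281.6]
ee_rot: [[-0.981, -0.192, 0.004], [-0.192, 0.981, 0.003], [-0.004, 0.002, -1.0]]
force: [-0.2, 0.5, -1.1]
finger_gap: 0.632
gripper_force: 0.0
```

>>> carry_out:
  rows:
    - [2.63,-2.67,0,0]
    - [2.63,-2.67,0,0]
    - [2.63,-2.67,0,0]
    - [2.63,-2.67,0,0]
    - [2.63,-2.67,0,0]
    - [2.63,-2.67,0,0]
    - [2.63,-2.67,0,0]
    - [0,0,3,0]
    - [0,0,3,0]
    - [0,0,3,0]
    - [0,0,3,0]
    - [0,0,1.5,0]
    - [0,0,0,0]
    - [0,0,0,0]
    - [0,0,0,0]

```text
clock: 51.8
tool_pos: [426.0, 127.6, 147.4]
ee_rot: [[-0.981, -0.195, -0.007], [-0.195, 0.981, -0.004], [0.007, -0.002, -1.0]]
force: [-0.6, -0.3, 0.1]
finger_gap: 0.638
gripper_force: 0.0
```

Run:
```python
from cups import *
s=manip.sense();print(np.round(s["tool_pos"],1),np.round(s["joint_positions"],2));find()
goto(404,103,57,104)
```

```text
[426.  127.6 147.4] [ 1.05 -0.08 -1.32  1.99 -0.09  1.18  1.52]
[572.1 353.4] 1-IoU 0.481 views 2 score 0.82 [[572.5, 353.6], [546.7, 314.3]]
[402.5 102.4] 1-IoU 0.442 views 2 score 0.65 [[402.5, 102.4], [402.5, 102.4]]
[556.7 301.5] 1-IoU 0.929 views 1 score 0.42 [[556.1, 301.4]]
shift [ 2.62 -1.94  9.09] turn -2.77 curyaw 101.23 j7 1.52
```

>>> carry_out:
  rows:
    - [0,0,-3,0]
    - [-4,0,-2,0]
    - [-4,0,0,0]
    - [-4,0,0,0]
    - [0,0,0,0]
    - [0,0,0,0]
    - [0,0,0,0]

```text
clock: 52.58
tool_pos: [498.2, 143.7, 189.1]
ee_rot: [[-0.979, -0.205, -0.02], [-0.205, 0.979, -0.006], [0.021, -0.002, -1.0]]
force: [0.1, -1.0, 0.5]
finger_gap: 0.633
gripper_force: 0.0
```

Run:
```python
from cups import *
s=manip.sense();print(np.round(s["tool_pos"],1),np.round(s["joint_positions"],2));find()
```

```text
[498.2 143.7 189.1] [ 0.8   0.29 -1.29  1.77  0.28  1.32  1.22]
```

>>> carry_out:
  rows:
    - [-2.7,-2,-0.5,0]
    - [-2.7,-2,-0.5,0]
    - [-2.7,-2,-0.5,0]
    - [-2.7,-2,-0.5,0]
    - [-2.7,-2,0,0]
    - [-2.7,-2,0,0]
    - [0,0,0,0]
    - [0,0,0,0]
    - [0,0,0,0]
    - [0,0,0,0]
    - [0,0,0,0]
    - [0,0,0,0]

```text
clock: 53.78
tool_pos: [681.5, 58.8, 207.7]
ee_rot: [[-0.979, -0.205, -0.017], [-0.205, 0.979, -0.009], [0.019, -0.006, -1.0]]
force: [-0.3, -0.6, 1.0]
finger_gap: 0.633
gripper_force: 0.0
```

Run:
```python
from cups import *
s=manip.sense();print(s["clock"],np.round(s["tool_pos"],1),np.round(s["joint_positions"],2));find()
```

```text
53.7833 [681.5  58.8 207.7] [ 0.55  0.63 -1.06  1.33  0.55  1.5   1.31]
[572.1 355.6] 1-IoU 0.496 views 2 score 0.77 [[572.2, 355.7], [542.8, 310.8]]
[403.5 103. ] 1-IoU 0.065 views 2 score 0.69 [[403.5, 103.0], [403.5, 102.9]]
[546.1 313.3] 1-IoU 0.851 views 2 score 0.63 [[546.1, 313.3], [545.9, 313.1]]
[546. 314.] 1-IoU 0.851 views 2 score 0.45 [[546.0, 311.9], [546.7, 314.2]]
```

>>> carry_out:
  rows:
    - [0,0,0,0]
    - [0,0,0,0]
    - [0,0,0,0]
    - [0,0,0,0]
    - [0,0,0,0]
    - [0,0,0,0]
    - [0,0,0,0]
    - [0,0,0,0]
    - [0,0,0,0]
    - [0,0,0,0]
    - [0,0,0,0]
    - [0,0,0,0]

```text
clock: 54.98
tool_pos: [682.1, 58.3, 206.7]
ee_rot: [[-0.979, -0.204, -0.018], [-0.204, 0.979, -0.008], [0.02, -0.005, -1.0]]
force: [-0.1, -0.5, 0.4]
finger_gap: 0.627
gripper_force: 0.0
```

Run:
```python
from cups import *
s=manip.sense();print(s["clock"],np.round(s["tool_pos"],1),np.round(s["joint_positions"],3))
for w in("w1","w2","w3","w4","w5","w6","w7","w8","w9","w10"):
    q=np.load(w+".npy",allow_pickle=True).item()["s"];print(w,np.round(q["tool_pos"]),np.round(q["joint_positions"],2))
```

```text
54.9833 [682.1  58.3 206.7] [ 0.553  0.636 -1.062  1.328  0.547  1.503  1.311]
w1 [ 431. -340.  331.] [ 0.94  0.09 -0.35  1.52  0.03  1.54 -0.73]
w2 [429.   2. 331.] [ 0.71 -0.21 -0.65  1.75 -0.12  1.55 -1.26]
w3 [474. 321. 329.] [ 0.26  0.27 -1.09  1.44  0.24  1.57 -2.15]
w4 [547. 323. 135.] [ 0.15  0.52 -0.97  1.58  0.45  1.28 -2.22]
w5 [604.   5. 140.] [ 0.71  0.43 -0.95  1.65  0.37  1.25 -1.65]
w6 [579. -12. 264.] [ 0.81  0.28 -1.01  1.55  0.24  1.45 -1.54]
w7 [ 473. -329.  199.] [ 1.3   0.28 -0.87  1.65  0.22  1.32 -0.82]
w8 [551. 251. 204.] [ 0.42  0.48 -1.19  1.56  0.45  1.4   0.2 ]
w9 [558. 323. 237.] [ 0.16  0.48 -1.01  1.42  0.4   1.46 -0.47]
w10 [558. 325. 241.] [ 0.26  0.57 -1.21  1.41  0.53  1.51  1.01]
```

>>> carry_out:
  rows:
    - [0,0,0,7]
    - [0,0,0,7]
    - [0,0,0,7]
    - [0,0,0,7]
    - [0,0,0,7]
    - [0,0,0,7]
    - [0,0,0,7]
    - [0,0,0,7]
    - [0,0,0,7]
    - [0,0,0,7]
    - [0,0,0,7]
    - [0,0,0,7]
    - [0,0,0,7]
    - [0,0,0,7]
    - [0,0,0,7]
    - [0,0,0,7]
    - [0,0,0,7]
    - [0,0,0,7]
    - [0,0,0,7]
    - [0,0,0,7]

```text
clock: 56.65
tool_pos: [682.1, 58.5, 206.7]
ee_rot: [[0.623, 0.782, -0.018], [0.782, -0.624, -0.008], [-0.018, -0.009, -1.0]]
force: [-0.6, -0.0, -0.9]
finger_gap: 0.633
gripper_force: 0.0
```

>>> carry_out:
  rows:
    - [0,0,0,7]
    - [0,0,0,7]
    - [0,0,0,7]
    - [0,0,0,7]
    - [0,0,0,7]
    - [0,0,0,2]
    - [0,0,0,0]
    - [0,0,0,0]

```text
clock: 57.32
tool_pos: [682.0, 58.6, 206.7]
ee_rot: [[0.966, 0.256, -0.018], [0.256, -0.967, -0.008], [-0.02, 0.003, -1.0]]
force: [0.0, 0.5, 0.8]
finger_gap: 0.634
gripper_force: 0.0
```

Run:
```python
from cups import *
s=manip.sense();print(s["clock"],np.round(s["tool_pos"],1),np.round(s["joint_positions"],2));goto(430,109.5,140,104)
```

```text
57.3167 [682.   58.6 206.7] [ 0.23  0.46 -0.5   1.34  0.22  1.41 -1.58]
shift [-22.92 -11.4    7.08] turn 0.85 curyaw -75.15 j7 -1.58
```

>>> carry_out:
  rows:
    - [-2.87,-1.43,0.88,0]
    - [-2.87,-1.43,0.88,0]
    - [-2.87,-1.43,0.88,0]
    - [-2.87,-1.43,0.88,0]
    - [-2.87,-1.43,0.88,0]
    - [-2.87,-1.43,0.88,0]
    - [-2.87,-1.43,0.88,0]
    - [-2.87,-1.43,0.88,0]
    - [0,0,0,0]
    - [0,0,0,0]
    - [0,0,0,0]

```text
clock: 58.23
tool_pos: [430.6, 109.9, 141.1]
ee_rot: [[0.967, 0.255, -0.016], [0.255, -0.967, -0.009], [-0.018, 0.004, -1.0]]
force: [0.4, -0.2, -0.4]
finger_gap: 0.632
gripper_force: 0.0
```

Run:
```python
from cups import *
s=manip.sense();print(s["clock"],np.round(s["tool_pos"],1),np.round(s["joint_positions"],2));goto(403.7,103,57,104)
```

```text
58.2333 [430.6 109.9 141.1] [ 0.3  -0.03 -0.6   2.01 -0.01  1.17 -1.61]
shift [-2.62 -0.06  8.46] turn 0.8 curyaw -75.2 j7 -1.61
```

>>> carry_out:
  rows:
    - [-0.9,0,0,0]
    - [-0.9,0,0,0]
    - [-0.85,-0.05,0,0]
    - [0,0,0,0]
    - [0,0,0,0]

```text
clock: 58.65
tool_pos: [403.8, 103.4, 141.1]
ee_rot: [[0.967, 0.254, -0.018], [0.254, -0.967, -0.009], [-0.019, 0.004, -1.0]]
force: [0.7, -0.4, 0.0]
finger_gap: 0.63
gripper_force: 0.0
```

Run:
```python
from cups import *
s=manip.sense();print(s["clock"],np.round(s["tool_pos"],1),np.round(s["joint_positions"],2));goto(403.7,103,57,104)
find()
```

```text
58.65 [403.8 103.4 141.1] [ 0.31 -0.1  -0.59  2.06 -0.05  1.18 -1.57]
shift [ 0.14 -0.    8.41] turn 0.72 curyaw -75.28 j7 -1.57
[572.  354.2] 1-IoU 0.515 views 2 score 0.91 [[571.8, 354.0], [537.6, 309.0]]
[538.2 306.7] 1-IoU 0.88 views 2 score 0.57 [[545.6, 296.7], [538.2, 306.7]]
[515.5 292.4] 1-IoU 0.596 views 2 score 0.48 [[548.5, 291.5], [515.5, 292.4]]
```

Reachable. Descending, with a double squeeze (turning -90 between the two).

>>> carry_out:
  rows:
    - [0.02,0,2,0]
    - [0.03,0,2,0]
    - [0.03,0,2,0]
    - [0.03,0,1.4,0]
    - [0.03,0,0.8,0]
    - [0,0,0,0]
    - [0,0,0,0]
    - [0,0,0,0]

```text
clock: 59.52
tool_pos: [404.7, 103.6, 59.8]
ee_rot: [[0.967, 0.255, -0.017], [0.255, -0.967, -0.008], [-0.018, 0.004, -1.0]]
force: [0.5, -0.8, 0.8]
finger_gap: 0.632
gripper_force: 0.0
```

>>> carry_out:
  rows:
    - [0,0,0,0]
    - [0,0,0,0]
    - [0,0,0,0]
    - [0,0,0,0]
    - [0,0,0,0]
    - [0,0,0,0]
    - [0,0,0,0]
    - [0,0,0,0]
  grip: 0
  newtons: 5

```text
clock: 60.18
tool_pos: [404.0, 103.5, 59.1]
ee_rot: [[0.967, 0.255, -0.018], [0.255, -0.967, -0.008], [-0.019, 0.003, -1.0]]
force: [0.2, 0.4, 1.5]
finger_gap: 0.363
gripper_force: 5.0
```

Run:
```python
from cups import *
s=manip.sense();print(s["clock"],np.round(s["tool_pos"],1),np.round(s["joint_positions"],2),s["finger_gap"])
```

```text
60.1833 [404.  103.5  59.1] [ 0.3   0.02 -0.61  2.15  0.02  0.99 -1.64] 0.3633747406162181
```

>>> carry_out:
  rows:
    - [0,0,0,0]
    - [0,0,0,0]
    - [0,0,0,0]
    - [0,0,0,0]
    - [0,0,-1,0]
    - [0,0,-3,0]
    - [0,0,-4,0]
    - [0,0,-4,0]
    - [0,0,-4,0]
    - [0,0,-3,0]
    - [0,0,0,0]
    - [0,0,0,0]
  newtons: 20

```text
clock: 61.18
tool_pos: [408.1, 105.1, 250.8]
ee_rot: [[0.967, 0.255, -0.015], [0.254, -0.967, -0.009], [-0.016, 0.005, -1.0]]
force: [-0.1, 0.1, -1.5]
finger_gap: 0.361
gripper_force: 20.0
```

>>> carry_out:
  rows:
    - [2.9,-2.48,0,0]
    - [2.9,-2.48,0,0]
    - [2.9,-2.48,0,0]
    - [2.9,-2.48,0,0]
    - [2.9,-2.48,0,0]
    - [2.9,-2.48,0,0]
    - [2.9,-2.48,0,0]
    - [0,0,0,0]
    - [0,0,0,0]
    - [0,0,0,0]

```text
clock: 62.02
tool_pos: [558.2, 323.9, 242.2]
ee_rot: [[0.967, 0.256, -0.022], [0.255, -0.967, -0.01], [-0.024, 0.004, -1.0]]
force: [-0.1, -0.5, -0.6]
finger_gap: 0.358
gripper_force: 20.0
```

Run:
```python
from cups import *
s=manip.sense();print(s["clock"],np.round(s["tool_pos"],1),np.round(s["joint_positions"],2),s["finger_gap"]);goto(557.4,323.6,200);goto(557.4,323.6,170.6)
```

```text
62.0167 [558.2 323.9 242.2] [-0.02  0.41 -0.74  1.39  0.27  1.47 -2.06] 0.35820548362034793
shift [ 0.01 -0.01  4.22] turn None curyaw -75.19 j7 -2.06
shift [ 0.08 -0.02  7.16] turn None curyaw -75.19 j7 -2.06
```

>>> carry_out:
  rows:
    - [0.02,0,1.5,0]
    - [0.02,0,1.5,0]
    - [0.02,0,1.5,0]
    - [0.02,0,1,0]
    - [0,0,0.6,0]
    - [0,0,0.4,0]
    - [0,0,0,0]
    - [0,0,0,0]

```text
clock: 62.68
tool_pos: [559.1, 324.0, 179.9]
ee_rot: [[0.967, 0.254, -0.017], [0.254, -0.967, -0.008], [-0.019, 0.004, -1.0]]
force: [0.7, -0.3, -0.5]
finger_gap: 0.358
gripper_force: 20.0
```

Run:
```python
from cups import *
s=manip.sense();print(np.round(s["force"],1));goto(557.4,323.6,170.6)
```

```text
[ 0.7 -0.3 -0.5]
shift [-0.16 -0.01  0.94] turn None curyaw -75.26 j7 -2.08
```

>>> carry_out:
  rows:
    - [-0.07,0,0.2,0]
    - [0,0,0.2,0]
    - [0,0,0.15,0]
    - [0,0,0.1,0]
    - [0,0,0,0]
    - [0,0,0,0]

```text
clock: 63.18
tool_pos: [558.2, 323.9, 172.7]
ee_rot: [[0.967, 0.255, -0.018], [0.255, -0.967, -0.008], [-0.02, 0.003, -1.0]]
force: [0.3, -0.4, -0.3]
finger_gap: 0.356
gripper_force: 20.0
```

Run:
```python
from cups import *
s=manip.sense();print(np.round(s["force"],1));goto(557.4,323.6,170.6)
```

```text
[ 0.3 -0.4 -0.3]
shift [-0.08  0.01  0.21] turn None curyaw -75.25 j7 -2.08
```

>>> carry_out:
  rows:
    - [-0.06,0,0.1,0]
    - [0,0,0.1,0]
    - [0,0,0.05,0]
    - [0,0,0,0]
    - [0,0,0,0]

```text
clock: 63.6
tool_pos: [557.7, 324.1, 170.7]
ee_rot: [[0.967, 0.255, -0.018], [0.255, -0.967, -0.008], [-0.019, 0.003, -1.0]]
force: [-1.0, 0.4, 1.5]
finger_gap: 0.36
gripper_force: 20.0
```

>>> carry_out:
  rows:
    - [0,0,0,0]
    - [0,0,0,0]
    - [0,0,0,0]
    - [0,0,0,0]
    - [0,0,0,0]
    - [0,0,-2,0]
    - [0,0,-3,0]
    - [0,0,-4,0]
    - [0,0,-3,0]
    - [0,3.8,0,0]
    - [0,3.8,0,0]
    - [0,3.8,0,0]
    - [0,3.8,0,0]
    - [0,3.8,0,0]
    - [0,3.8,0,0]
    - [0,3.8,0,0]
    - [0,3.8,0,0]
    - [0,0,0,0]
    - [0,0,0,0]
  grip: 5.5

```text
clock: 65.18
tool_pos: [637.7, 26.6, 290.7]
ee_rot: [[0.969, 0.248, -0.019], [0.248, -0.969, -0.009], [-0.021, 0.004, -1.0]]
force: [0.1, 0.8, -0.3]
finger_gap: 0.628
gripper_force: 0.0
```

Run:
```python
from cups import *
s=manip.sense();print(s["clock"],np.round(s["tool_pos"],1))
F={n:imaging.grab_frame(n) for n in("scene","top")}
for n in F:
    qs=spotter.trace("cup0",n);print(n,[(np.round(q["pixel"]).tolist(),round(q["score"],2)) for q in qs])
    print([np.round(proj(F[n],[557.3,323.5,z])).tolist() for z in(51.5,183.5)], [(t,np.round(q["pixel"]).tolist(),round(q["score"],2)) for t in("vial","beaker","syringe","amber") for q in spotter.boxes_of(t,n)[:2]])
def ov(n,r0,r1,c0,c1):
    im=cv2.resize(F[n]["pixels"][r0:r1,c0:c1],None,fx=5,fy=5,interpolation=cv2.INTER_CUBIC)
    pt=lambda p:tuple(int(v) for v in (proj(F[n],p)-[c0,r0]+.5)*5)
    for z,r in((51.5,31),(131.5,31),(165.5,16),(183.5,16)):
        P=np.array([pt([557.3+r*np.cos(k),323.5+r*np.sin(k),z]) for k in np.linspace(0,6.28,40)]);cv2.polylines(im,[P],True,(0,255,0),1)
    return cv2.resize(im,(400,500))
cv2.imwrite("pics/fin.png",np.hstack([ov("scene",210,335,290,390),ov("top",150,250,90,170)]))
```

```text
65.1833 [637.7  26.6 290.7]
scene [([336.0, 294.0], 0.73), ([337.0, 291.0], 0.72), ([342.0, 267.0], 0.65), ([343.0, 285.0], 0.58), ([243.0, 272.0], 0.51)]
[[338.0, 285.0], [348.0, 251.0]] [('vial', [236.0, 201.0], 0.62), ('vial', [341.0, 284.0], 0.23), ('beaker', [342.0, 286.0], 0.75), ('beaker', [241.0, 271.0], 0.68), ('syringe', [281.0, 186.0], 0.71), ('amber', [176.0, 209.0], 0.7), ('amber', [196.0, 253.0], 0.65)]
top [([132.0, 203.0], 0.83), ([146.0, 201.0], 0.51), ([143.0, 205.0], 0.44), ([144.0, 214.0], 0.23)]
[[137.0, 206.0], [120.0, 198.0]] [('beaker', [186.0, 153.0], 0.74)]
```

View pics/fin.png

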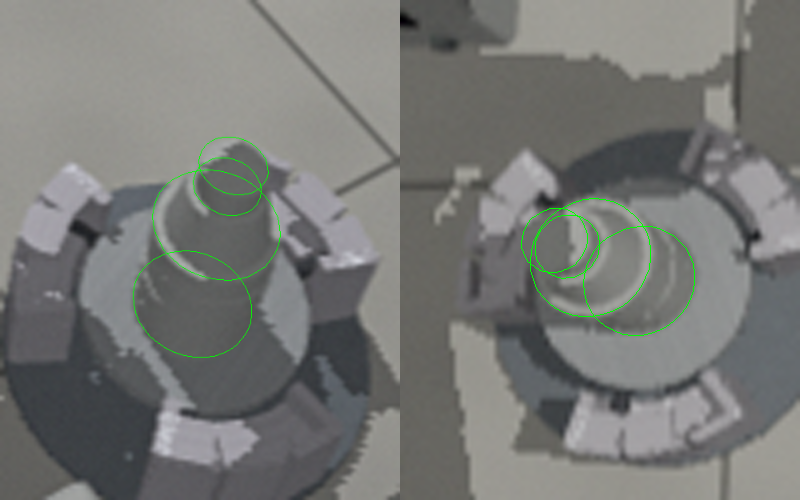

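The overlay of a four-beaker stack matches both views: top foot at (232,165) and collar at (215,225) on the left, top foot at (560,240) on the right. The stack stands straight and fully home, and no white beaker is left on the bench.

```bash
python3 -c "
from h import *
print(order.finish_job())"
```

```text
the job is handed in; nothing more can be done
None
```

I handed the job in with the jar standing in the tray, the plate locked on the three hooks, and all four white beakers nested over the peg. My last camera check matched a straight, fully seated stack; the hand-in returned no verdict.

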